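# Load the drawer oven and switch it on

## Robot

A 6-joint arm with a two-finger parallel gripper is mounted at the origin on a cart in front of the work surface, level with it; the furniture and walls round the work are solid. World frame = base frame: x ahead of the robot, y to its left, z up, the work surface at z = 0. Lengths are in m, angles in degrees, forces in N, time in s.
With the tool pointing down it reaches from about 0.3 to 0.75 m from the base axis. Payload 8.5 kg.
Tool frame: the origin (TCP) lies on the centre line of the jaws, within the pads' length; the fingertips stand 25 mm ahead of it and the grasp point (between the pads) lies 6 mm ahead of it (tip_reach is the distance from the TCP to the fingertips, in m); z points along the fingers, y is the line along which they close (so a half turn about z gives the same grasp; the last joint's range is limited). The gripper opens to 85 mm and grips with 20 to 120 N. Pads are 22 mm wide; open, the fingers measure 114 mm over their backs; the gripper's body (76 mm by 85 mm) begins 54 mm behind the grasp point. The pads swing forward as they close: fully open they stand 13 mm farther back than shut.
Start: joints at [-81.434, 21.807, 74.336, -0, 83.858, -12.336], TCP at [0.196, -0.514, 0.23] pointing down, gripper open.
Joint ranges: [-178.18, 178.18], [-50.72, 133.34], [12.68, 142.11], [-81.47, 261.47], [9.98, 163.14], [-165.26, 165.26]. Speed limits (degrees/s): [136.94, 136.94, 180, 180, 180, 180].

## Interface

Orientations are given as [roll, pitch, yaw] about the fixed x, y, z axes, in that order (R = Rz(yaw) Ry(pitch) Rx(roll)).
In Python, from station import get_obs, read_camera, close_job, find_in, mark_of, tip_reach gives the robot as it stands.
- The arm moves only by the tool arm_command, never from a script. Its arguments are lists of equal length, an entry for each row: "translation": the shift along the tool's x, y, z in units of 30 mm (1.0 is 30 mm), a list of three; "twist": the turn, a rotation vector about the tool's x, y, z in units of 5 degrees (1.0 is 5 degrees), a list of three; "gripper": the closure, from 0 (fully open) to 1 (shut). A call has exactly 10 rows; each row shifts and turns the commanded pose from where the row before left it, along the tool's axes as they then stand; what a row does not reach is not made up. A row lasts 1/12 s, in which the tool goes at most 41.7 mm and 7.16 degrees, less where a joint would pass 70% of its speed; a pose out of reach is approached as far as the arm can. A call is refused whole if a number of a shift passes 1 or a number of a turn 1, either way. A call with a gripper value outside its range is refused whole. The fingers move at their own pace and stop on an object; the grip force is fixed at half the most. Time passes only in rows, so rows that do not move let the fingers close, or fill a call up. It gives the time, the measured TCP pose, the force, the opening and the grip force at its end, in the units of the state.
- get_obs(): the state, without advancing time (a new reading comes with each control period).
- read_camera(name): name is "scene" or "top" or "wrist"; returns a dict with "pixels" (384x512x3 uint8, red, green, blue), "depth" (384x512 float32, m along the optical axis (not along the pixel's ray), 0 where there is no reading), "fx", "fy", "cx", "cy" (pixels), "cam_to_world" (4x4, takes a point from camera to world coordinates). Camera axes: x right, y down, z forward; pixel columns grow to the right and rows downward; lengths in m; the calibration is good to about 2 mm. A picture is of the moment at which its call begins.
- close_job(): hands the job in; it is judged then, once.
Trained networks look in a picture, given as the dict that the camera call returned (one of the last four; its "shot" number tells which), for a name from the list of things; names that differ only in an ending like _2 or _b are one class to them, and where a whole thing is asked for, a point or a joint stands for the part that bears it (a point fixed in the world has none). Each returns a list of dicts, best first, with "p" (0 to 1); they miss things now and then, are a little off and sometimes report something else, mostly with a low value. They report only what shows in the picture. A call takes as long as a camera call. They do not tell look-alikes from the thing itself.
- find_in(picture, target): "at" ([x, y, z] in m, in world coordinates, good to about 4 mm: the middle of the surface that is visible of it).
- mark_of(picture, target): "at" ([x, y, z] in m, in world coordinates, good to about 4 mm: a listed point, or the origin of a listed thing).
The state is a dict: "t": time; "joints": joint angles; "dq": joint speeds; "effort": joint torques, N m; "position": TCP position; "tcp_rot": TCP orientation; "force": force on the tool from outside, world axes, zero at the start; "moment": the same for the moment, N m; "opening": finger opening in m; "finger_force": force on a finger pad.
Only numpy, scipy, OpenCV 4.12 (cv2) and the standard library are available. Lean on these libraries where they do the work, as an engineer would, in place of code of your own. Each camera call takes 0.05 s, during which the arm holds its last target. There are 200 camera calls.

## Task

The little drawer oven has been warming two cups. Switch it off at its black rocker switch before opening it, press the red release so that the tray springs out, stand both cups upright on the bamboo serving tray, and put every garlic bulb and any lemon on the worktop into the oven's tray. Then push that tray fully home until it latches, and only then snap the rocker back on; leave the sugar jar and the red timer where they are and do not tip a cup over.

Things in the scene. Friction and masses are not known exactly. Their poses are not given: they have to be found in the camera images.
- oven: compact drawer oven, steel with black front, 370 mm wide (its y), 121 mm high, fixed; origin on the worktop under it, x points to its back, its front faces -x, roughly towards the robot; yaw varies a little. The front edge of its top is 113 mm in front of the origin. Its rocker switch and red release are on top at the front
- oven_tray (a joint): how far the tray is out along the oven's -x, m: 0 latched shut, 0.160 fully out. Once released, a soft spring drives it out in about 1.5 s and keeps pushing (7 N shut, 3 N out). To shut, push along the oven's +x: 9 to 15 N over the last 20 mm, until it stops at -0.004; the catch has then snapped in and, let go, it rests at 0. Pushed less, it springs out again
- tray_in (a point): centre of the tray's inner floor, 28 mm above the worktop; axes as the oven's. Inside 140 mm (x) by 310 mm (y), walls 18 mm high at back and sides; at the -x end the front panel, 15 mm thick, 370 mm wide, top 98 mm above the worktop. Fully out, the whole inside is clear of the oven. Food up to 65 mm high passes under the oven's roof
- tray_handle (a point): middle of the outer face (towards the robot) of the tray's steel bar handle, a level round bar of 16 mm diameter, 196 mm long along the oven's y, 68 mm above the worktop, its outer face 53 mm in front of the front panel; moves with the tray. Push here
- oven_release (a joint): how far the red release key is pressed, m: 0 up, 0.009 fully down (3 N to start, 6 N fully down, some more while the catch still holds; springs back). From about 0.006 the catch lets go of the tray. It dips by itself by about 5 mm as the tray is pushed home
- release_top (a point): centre of the top of the red release key (46 x 30 mm, long side along the oven's x) at the front left of the oven's top, 135 mm above the worktop when up; press straight down
- oven_rocker (a joint): angle of the black rocker switch on the oven's top, rad: 0 on (left end, the one with the red bar, down), 0.40 off (right end, with the white dot, down). Sprung over-centre: snaps to the nearer rest from 0.20. About 3 N straight down on the raised end turns it over; that end goes down about 12 mm
- rocker_on_end (a point): top of the rocker paddle at the red bar, 30 mm left (+y of the oven) of its pivot; press it down to switch on. The paddle is 42 mm (x) by 84 mm (y), its raised end about 149 mm above the worktop, inside a low steel rim
- rocker_off_end (a point): top of the rocker paddle at the white dot, 30 mm right (-y of the oven) of its pivot; press this down to switch off
- cup_1: small white cup with blue flowers, dark inside, 62 mm across the rim, 44 mm across the foot, 50 mm high, 0.13 kg; stands in the closed oven tray at the start, handle roughly to the front. Origin on its underside, z up; the axis of the round body is 14 mm from the origin along the cup's +y, the handle reaches to 44 mm along -y. Grip it across its own x (62 mm at the rim)
- cup_2: small white cup with blue flowers, dark inside, 62 mm across the rim, 44 mm across the foot, 50 mm high, 0.13 kg; stands in the closed oven tray at the start, handle roughly to the front. Origin on its underside, z up; the axis of the round body is 14 mm from the origin along the cup's +y, the handle reaches to 44 mm along -y. Grip it across its own x (62 mm at the rim)
- cup_1_base (a point): centre of the underside of the round body of cup_1
- cup_2_base (a point): centre of the underside of the round body of cup_2
- bamboo_tray: low bamboo serving tray lying on the worktop to the right of the oven, 106 mm (its x) by 312 mm (its y), loose; origin at the centre of its underside
- bamboo_in (a point): centre of the bamboo tray's inner floor, 6 mm above the worktop; the flat floor is 84 mm (x) by 292 mm (y), the rim round it 15 mm above the worktop
- garlic_1: white garlic bulb, 60 mm wide and 58 mm high, light (40 g), stands upright on its root, stalk up; origin at the centre of its underside, z up; widest about 25 mm above its underside. May be absent (None)
- garlic_2: white garlic bulb, 60 mm wide and 58 mm high, light (40 g), stands upright on its root, stalk up; origin at the centre of its underside, z up; widest about 25 mm above its underside. May be absent (None)
- garlic_3: white garlic bulb, 60 mm wide and 58 mm high, light (40 g), stands upright on its root, stalk up; origin at the centre of its underside, z up; widest about 25 mm above its underside. May be absent (None)
- lemon: yellow lemon, 78 mm long (its x), 55 mm wide, 56 mm high, 0.11 kg; origin at the centre of its underside as it lay at first, its middle 28 mm above the origin along its z. Can roll about its x. May be absent (None)
- bail_jar: glass jar of brown sugar with a wire bail, 75 x 67 x 96 mm, stands left of the oven at the back; leave alone
- kitchen_timer: round red kitchen timer, 66 mm wide, 69 mm high, stands at the left; leave alone
Not all that is in view belongs to the job. Of the things shaped like the lemon, the yellow one is meant.

How it is judged (in metres and radians):
On the way, in this order (a step that is already met when the one before it is completed fails the run):
1. the oven is switched off at the rocker (value of joint oven_rocker above 0.34 rad), for 0.2 s.
2. the tray has sprung out (value of joint oven_tray above 0.135 m and value of joint oven_rocker above 0.34 rad), for 0.2 s.
3. with the tray out, both cups stand on the bamboo tray and all the food lies in the tray (all of step 2 and x of cup_1_base in the frame of bamboo_in between -0.04 and 0.04 m and y of cup_1_base in the frame of bamboo_in between -0.146 and 0.146 m and z of cup_1_base in the frame of bamboo_in between -0.005 and 0.006 m and angle between each of cup_1, cup_2's own z axis and vertical below 0.15 rad and x of cup_2_base in the frame of bamboo_in between -0.04 and 0.04 m and y of cup_2_base in the frame of bamboo_in between -0.146 and 0.146 m and z of cup_2_base in the frame of bamboo_in between -0.005 and 0.006 m and x of garlic_1 in the frame of tray_in between -0.072 and 0.072 m and y of garlic_1 in the frame of tray_in between -0.157 and 0.157 m and z of garlic_1 in the frame of tray_in between -0.012 and 0.085 m and x of garlic_2 in the frame of tray_in between -0.072 and 0.072 m and y of garlic_2 in the frame of tray_in between -0.157 and 0.157 m and z of garlic_2 in the frame of tray_in between -0.012 and 0.085 m and x of garlic_3 in the frame of tray_in between -0.072 and 0.072 m and y of garlic_3 in the frame of tray_in between -0.157 and 0.157 m and z of garlic_3 in the frame of tray_in between -0.012 and 0.085 m and x of lemon in the frame of tray_in between -0.072 and 0.072 m and y of lemon in the frame of tray_in between -0.157 and 0.157 m and z of lemon in the frame of tray_in between -0.012 and 0.085 m), for 0.2 s.
4. the tray is fully home, the oven still off (value of joint oven_tray below 0.004 m and value of joint oven_rocker above 0.34 rad), for 0.2 s.
5. the oven is switched on (value of joint oven_rocker below 0.06 rad and value of joint oven_tray below 0.004 m), for 0.2 s.
At the end, for the whole second after the job is handed in: The rocker is on (within 0.06 rad of its on rest), the tray is latched home (less than 4 mm out), every garlic bulb and the lemon that were there lie inside the oven tray, and both cups stand still and upright (within 0.15 rad) with their feet on the floor of the bamboo tray (all of step 5 and x of cup_1_base in the frame of bamboo_in between -0.04 and 0.04 m and y of cup_1_base in the frame of bamboo_in between -0.146 and 0.146 m and z of cup_1_base in the frame of bamboo_in between -0.005 and 0.006 m and angle between each of cup_1, cup_2's own z axis and vertical below 0.15 rad and x of cup_2_base in the frame of bamboo_in between -0.04 and 0.04 m and y of cup_2_base in the frame of bamboo_in between -0.146 and 0.146 m and z of cup_2_base in the frame of bamboo_in between -0.005 and 0.006 m and linear speed of each of cup_1, cup_2 below 0.02 m/s and x of garlic_1 in the frame of tray_in between -0.072 and 0.072 m and y of garlic_1 in the frame of tray_in between -0.157 and 0.157 m and z of garlic_1 in the frame of tray_in between -0.012 and 0.085 m and x of garlic_2 in the frame of tray_in between -0.072 and 0.072 m and y of garlic_2 in the frame of tray_in between -0.157 and 0.157 m and z of garlic_2 in the frame of tray_in between -0.012 and 0.085 m and x of garlic_3 in the frame of tray_in between -0.072 and 0.072 m and y of garlic_3 in the frame of tray_in between -0.157 and 0.157 m and z of garlic_3 in the frame of tray_in between -0.012 and 0.085 m and x of lemon in the frame of tray_in between -0.072 and 0.072 m and y of lemon in the frame of tray_in between -0.157 and 0.157 m and z of lemon in the frame of tray_in between -0.012 and 0.085 m); the robot touches nothing.
It fails at once if a cup is tipped over (angle between any of cup_1, cup_2's own z axis and vertical above 1 rad).
It fails at once if the oven is switched on while its tray is out (value of joint oven_rocker below 0.1 rad and value of joint oven_tray above 0.03 m).
It fails at once if the sugar jar or the timer is pushed away (distance of any of bail_jar, kitchen_timer from where it was at the start of the episode above 0.05 m).
Of garlic_1, garlic_2, garlic_3, lemon only 2 to 4 are there at a start; the rules pass over those that are not, and their reading is None.
At some moment in a run one of garlic_1, garlic_2, garlic_3 may be knocked a few centimetres aside while the robot is not near it.
It also fails if it takes over 208 s, if anything falls off the work surface, if the arm or the gripper's body presses on something with over 40 N, if the wrist force passes 120 N, or if a joint passes its speed limit or range.

## Working session

There is one attempt and no reset: what is moved stays moved. The work goes in short steps, Python scripts to look and compute and a tool call to move; the robot and the scene stay as the last step left them, time stands still between calls to the robot, and variables do not carry over. Pictures are saved under pics/ and viewed, at most 14 in all, crops included, and the job is handed in when it is done.

Besides the shell and the picture viewer there is one more tool, called after "Call:" as name(argument=value, ...) on one line, values as JSON. arm_command: Moves the arm, as the interface text tells. Its arguments: {"type":"object","properties":{"translation":{"type":"array"},"twist":{"type":"array"},"gripper":{"type":"array"}},"required":["translation","twist","gripper"]}

```bash
mkdir -p pics; ls; cat > h.py <<'E'
import numpy as np, cv2
from station import *
from scipy.spatial.transform import Rotation as R
def save(p,n,crop=None,s=1):
    im=p["pixels"][:,:,::-1]
    if crop: im=im[crop[1]:crop[3],crop[0]:crop[2]]
    cv2.imwrite("pics/"+n,cv2.resize(im,None,fx=s,fy=s,interpolation=cv2.INTER_CUBIC))
def pix(p,w):
    c=np.linalg.inv(p["cam_to_world"])@np.r_[w,1]
    return [round(p["fx"]*c[0]/c[2]+p["cx"]),round(p["fy"]*c[1]/c[2]+p["cy"])]
def show(p,f,names,n=4):
    for t in names:
        for d in f(p,t)[:n]:
            print(f.__name__,t,round(d["p"],2),np.round(d["at"],3),pix(p,d["at"]))
def st():
    o=get_obs(); print(round(o["t"],2),np.round(o["position"],4),np.round(o["tcp_rot"],2),np.round(o["joints"],1),np.round(o["force"],1),round(o["opening"],4))
    return o
def to(w,yaw=None):
    "units to target TCP w in tool axes"
    o=get_obs(); r=R.from_euler("xyz",o["tcp_rot"],degrees=True)
    print("units",np.round(r.inv().apply(np.array(w)-o["position"])/0.03,2))
E
python3 - <<'E'
from h import *
st(); print(tip_reach)
for c in ("top","scene"):
    p=read_camera(c); save(p,c+"0.png",s=1.5)
    print(c, np.round(p["cam_to_world"],2).tolist())
    show(p,mark_of,["release_top","rocker_on_end","rocker_off_end","tray_handle","oven","bamboo_in","bamboo_tray","garlic_1","lemon","bail_jar","kitchen_timer"])
E
```

```text
pics
0.0 [ 0.1962 -0.5135  0.2291] [-1.7992e+02 -2.0000e-02  2.0900e+01] [-81.4  21.8  74.4  -0.   83.9 -12.3] [ 0.2 -0.4  0.2] 0.0853
0.025
top [[-0.02, -0.98, 0.18, 0.28], [-1.0, 0.02, -0.02, -0.03], [0.02, -0.18, -0.98, 1.52], [0.0, 0.0, 0.0, 1.0]]
call release_top 0.66 [0.639 0.037 0.137] [219, 163]
call rocker_on_end 0.93 [ 0.651 -0.121  0.135] [271, 158]
call rocker_off_end 0.76 [ 0.653 -0.175  0.147] [289, 156]
call tray_handle 0.96 [ 0.547 -0.127  0.071] [272, 196]
call bamboo_in 0.96 [ 0.519 -0.449  0.009] [370, 206]
call bamboo_tray 0.67 [ 0.517 -0.456  0.001] [371, 207]
call lemon 0.74 [0.347 0.06  0.001] [215, 262]
call lemon 0.54 [ 0.554  0.215 -0.   ] [167, 200]
call bail_jar 0.81 [0.751 0.204 0.001] [171, 142]
call kitchen_timer 0.71 [ 0.69   0.284 -0.001] [147, 160]
scene [[0.32, -0.47, 0.82, -0.58], [-0.95, -0.13, 0.29, -0.44], [-0.03, -0.87, -0.49, 0.82], [0.0, 0.0, 0.0, 1.0]]
call rocker_on_end 0.64 [ 0.65 -0.12  0.14] [288, 178]
call rocker_off_end 0.43 [ 0.653 -0.178  0.146] [305, 178]
call tray_handle 0.78 [ 0.545 -0.13   0.069] [283, 212]
call tray_handle 0.3 [ 0.521 -0.452  0.002] [382, 251]
call bamboo_in 0.79 [ 0.522 -0.446  0.007] [380, 249]
call bamboo_in 0.25 [ 0.445  0.234 -0.002] [172, 229]
call bamboo_tray 0.64 [ 0.522 -0.45  -0.002] [381, 251]
call garlic_1 0.56 [ 0.449  0.232 -0.001] [173, 228]
call lemon 0.61 [ 0.554  0.216 -0.001] [190, 213]
call lemon 0.54 [0.521 0.341 0.002] [155, 212]
call lemon 0.45 [0.637 0.039 0.135] [243, 175]
call bail_jar 0.24 [ 0.651 -0.181  0.149] [306, 178]
call kitchen_timer 0.78 [ 0.692  0.287 -0.   ] [190, 192]
call kitchen_timer 0.7 [ 0.651 -0.178  0.147] [305, 178]
```

View pics/top0.png

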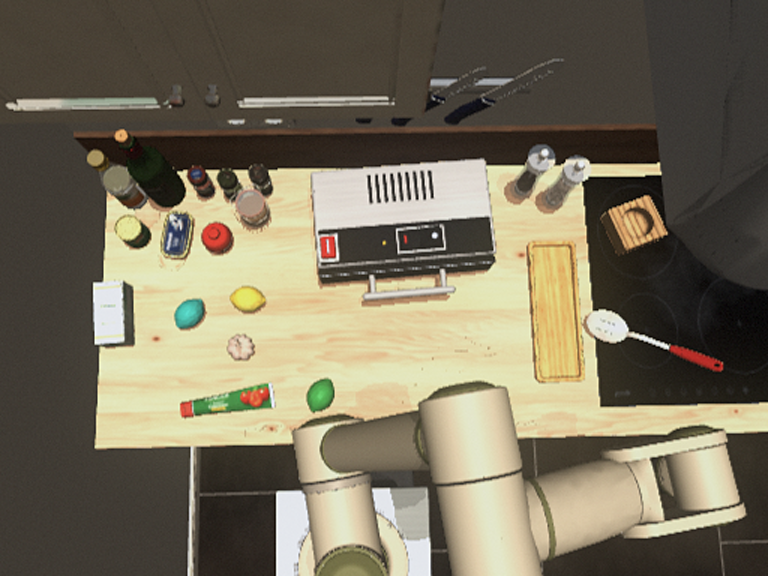

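View pics/scene0.png

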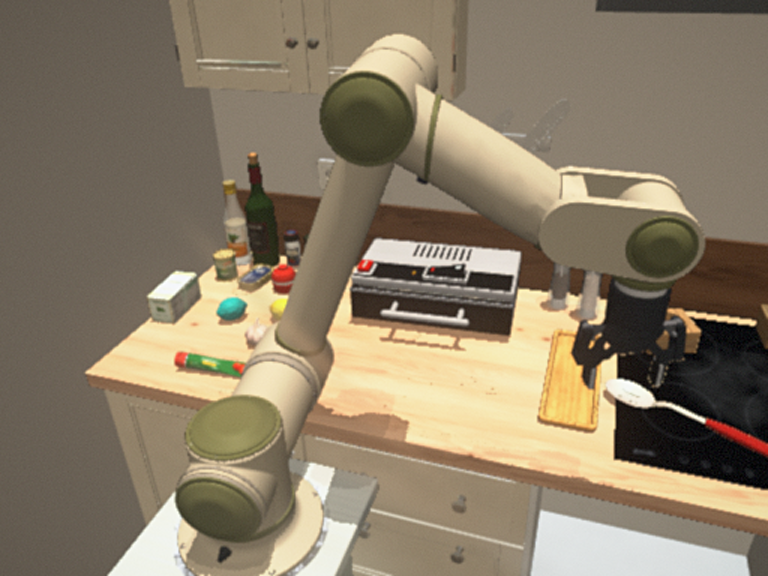

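Top view (1.5x): garlic at (240,347) and yellow lemon at (248,299). The teal look-alike is at (189,313) and the green lime at (320,395). The rocker's red bar is at (405,239), its white dot at (435,236), and the release at (328,247). The yellow one fits "lemon". The arm hides part of the worktop, so I'll look there again later. First I'll move over the rocker's off end.

Call:
arm_command(translation=[[0,0,0],[0,0,0],[0,0,0],[0,0,0],[1,-0.64,0],[1,-0.64,0],[1,-0.64,0],[1,-0.64,0],[1,-0.64,0],[1,-0.64,0]], twist=[[0,0,0.85],[0,0,0.85],[0,0,0.85],[0,0,0.85],[0,0,0],[0,0,0],[0,0,0],[0,0,0],[0,0,0],[0,0,0]], gripper=[1,1,1,1,1,1,1,1,1,1])

```text
t: 2.03
position: [0.3691, -0.3854, 0.2299]
tcp_rot: [180.0, -0.0, 3.9]
force: [0.6, 0.7, -0.1]
opening: -0.0001
finger_force: 0.0
```

Call:
arm_command(translation=[[1,-0.64,0],[1,-0.64,0],[1,-0.64,0],[1,-0.64,0],[1,-0.64,0],[1,-0.64,0],[1,-0.64,0],[1,-0.64,0],[1,-0.64,0],[1,-0.64,0]], twist=[[0,0,0],[0,0,0],[0,0,0],[0,0,0],[0,0,0],[0,0,0],[0,0,0],[0,0,0],[0,0,0],[0,0,0]], gripper=[1,1,1,1,1,1,1,1,1,1])

```text
t: 2.87
position: [0.6554, -0.1732, 0.2297]
tcp_rot: [-180.0, 0.0, 3.9]
force: [-0.3, -1.4, 0.4]
opening: 0.0
finger_force: 0.0
```

```bash
python3 - <<'E'
from h import *
st(); print(tip_reach)
p=read_camera("wrist"); print(np.round(p["cam_to_world"],3).tolist()); save(p,"w1.png")
show(p,mark_of,["rocker_on_end","rocker_off_end","release_top","tray_handle"],2)
p=read_camera("top"); save(p,"top1.png",s=1.5); show(p,mark_of,["garlic_1","lemon"])
to([0.653,-0.176,0.229])
E
```

```text
2.87 [ 0.6554 -0.1732  0.2297] [-180.      0.      3.91] [-24.8  35.4  50.8  -0.   93.8  61.3] [-0.3 -1.4  0.4] 0.0
0.025
[[0.068, -0.948, -0.311, 0.735], [-0.998, -0.064, -0.022, -0.169], [0.0, 0.312, -0.95, 0.373], [0.0, 0.0, 0.0, 1.0]]
call rocker_on_end 0.88 [ 0.65  -0.119  0.136] [179, 200]
call rocker_off_end 0.67 [ 0.652 -0.178  0.149] [257, 208]
call tray_handle 0.59 [ 0.545 -0.13   0.066] [203, 274]
call garlic_1 0.16 [ 0.688  0.287 -0.001] [146, 161]
call lemon 0.71 [ 0.552  0.215 -0.003] [167, 201]
call lemon 0.54 [0.526 0.342 0.   ] [128, 209]
units [-0.02  0.01  0.04]
```

Call:
arm_command(translation=[[-0.1,0.15,1],[0,0,0.6],[0,0,0.2],[0,0,0.15],[0,0,0.15],[0,0,0.1],[0,0,0.1],[0,0,0.03],[0,0,0],[0,0,0]], twist=[[0,0,0],[0,0,0],[0,0,0],[0,0,0],[0,0,0],[0,0,0],[0,0,0],[0,0,0],[0,0,0],[0,0,0]], gripper=[1,1,1,1,1,1,1,1,1,1])

```text
t: 4.1
position: [0.6516, -0.1794, 0.1602]
tcp_rot: [180.0, -0.0, 3.9]
force: [-0.9, 1.2, 0.6]
opening: -0.0001
finger_force: 0.0
```

View pics/top1.png

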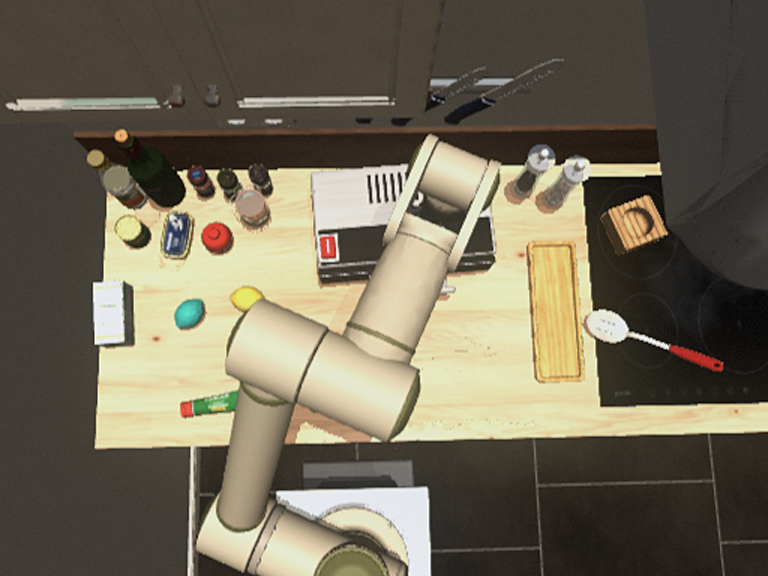

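Call:
arm_command(translation=[[0,0,-0.8],[0,0,-0.9],[0,-0.9,0],[0,-0.9,0],[0,-0.9,0],[0,-0.9,0],[0,-0.9,0],[0,-0.9,0],[0,-0.9,0],[0,-0.9,0]], twist=[[0,0,0],[0,0,0],[0,0,0],[0,0,0],[0,0,0],[0,0,0],[0,0,0],[0,0,0],[0,0,0],[0,0,0]], gripper=[1,1,1,1,1,1,1,1,1,1])

```text
t: 4.93
position: [0.6367, 0.0375, 0.2113]
tcp_rot: [180.0, -0.0, 3.9]
force: [0.2, 0.7, -0.6]
opening: -0.0
finger_force: 0.0
```

```bash
python3 - <<'E'
from h import *
st()
p=read_camera("wrist"); save(p,"w2.png")
show(p,mark_of,["rocker_on_end","rocker_off_end","release_top","garlic_1","lemon"],2)
p=read_camera("scene"); show(p,mark_of,["rocker_on_end","rocker_off_end","release_top"],1)
to([0.638,0.037,0.211])
E
```

```text
4.93 [0.6367 0.0375 0.2113] [ 1.7999e+02 -4.0000e-02  3.9000e+00] [-7.2 31.5 60.9  0.  87.5 78.8] [ 0.2  0.7 -0.6] -0.0
call rocker_on_end 0.59 [ 0.647 -0.12   0.138] [482, 207]
call rocker_on_end 0.55 [ 0.546 -0.129  0.068] [415, 279]
call rocker_off_end 0.74 [ 0.449  0.232 -0.004] [86, 299]
call release_top 0.78 [0.638 0.04  0.134] [248, 203]
call garlic_1 0.57 [ 0.454  0.234 -0.004] [84, 295]
call garlic_1 0.18 [ 0.552  0.219 -0.001] [89, 224]
call lemon 0.67 [ 0.556  0.218 -0.002] [90, 221]
call rocker_on_end 0.43 [ 0.654 -0.12   0.138] [289, 178]
call rocker_off_end 0.48 [ 0.654 -0.177  0.149] [305, 177]
call release_top 0.57 [0.638 0.04  0.136] [243, 175]
units [ 0.04 -0.06 -0.01]
```

View pics/w2.png

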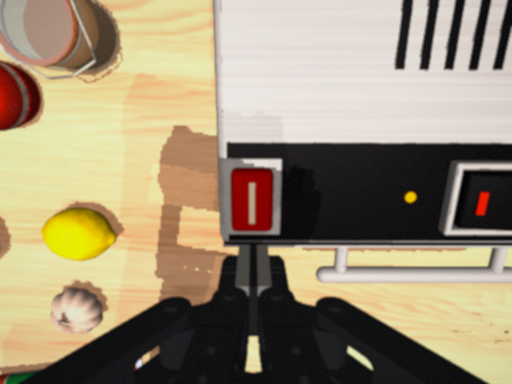

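```bash
python3 - <<'E'
from h import *
for c in ("wrist","top","scene"):
    p=read_camera(c)
    v,u=np.mgrid[:384,:512]; d=p["depth"]
    P=np.stack([(u-p["cx"])/p["fx"]*d,(v-p["cy"])/p["fy"]*d,d,np.ones_like(d)],-1)@p["cam_to_world"].T
    for t in ([0.65,-0.12],[0.653,-0.177]):
        m=(d>0)&(np.hypot(P[...,0]-t[0],P[...,1]-t[1])<0.007)&(P[...,2]<.18)
        print(c,t,m.sum(),np.round(np.median(P[m][:,2]),4) if m.any() else None)
    if c=="top": save(p,"t2.png",(180,120,350,220),4)
E
```

```text
wrist [0.65, -0.12] 344 0.136
wrist [0.653, -0.177] 0 None
top [0.65, -0.12] 17 0.1343
top [0.653, -0.177] 17 0.1474
scene [0.65, -0.12] 8 0.1359
scene [0.653, -0.177] 12 0.1349
```

View pics/t2.png

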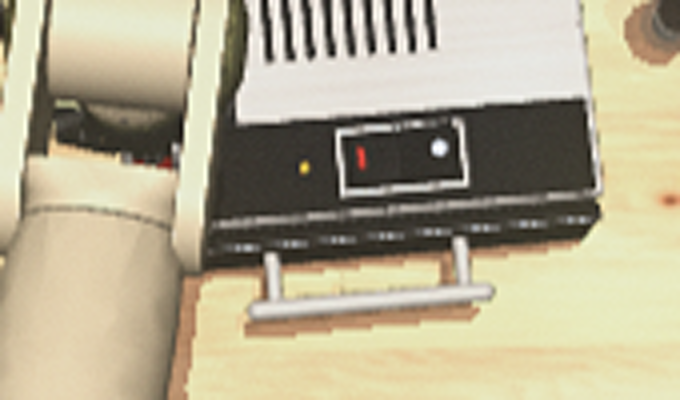

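```bash
python3 - <<'E'
from h import *
p=read_camera("wrist"); d=p["depth"]
v,u=np.mgrid[:384,:512]
P=np.stack([(u-p["cx"])/p["fx"]*d,(v-p["cy"])/p["fy"]*d,d,np.ones_like(d)],-1)@p["cam_to_world"].T
o=get_obs()["position"]; print(o)
for r in range(236,300,4): print(r,[np.round(P[r,c,:3]-o,3).tolist() for c in (246,254,262)])
E
```

```text
[0.63686039 0.03581993 0.21079298]
236 [[-0.03, 0.002, -0.09], [-0.029, -0.004, -0.089], [-0.029, -0.01, -0.09]]
240 [[-0.033, 0.002, -0.09], [-0.033, -0.004, -0.09], [-0.032, -0.01, -0.09]]
244 [[0.011, 0.003, 0.005], [0.011, -0.001, 0.004], [0.011, -0.004, 0.005]]
248 [[0.011, 0.003, 0.008], [0.011, -0.001, 0.01], [0.011, -0.004, 0.009]]
252 [[0.011, 0.003, 0.012], [0.011, -0.001, 0.013], [0.011, -0.004, 0.013]]
256 [[0.011, 0.003, 0.017], [0.011, -0.001, 0.016], [0.011, -0.004, 0.015]]
260 [[0.011, 0.003, 0.02], [0.011, -0.001, 0.019], [0.011, -0.004, 0.02]]
264 [[0.011, 0.002, 0.023], [0.011, -0.001, 0.022], [0.011, -0.004, 0.023]]
268 [[0.011, 0.002, 0.027], [0.011, -0.001, 0.025], [0.011, -0.004, 0.026]]
272 [[0.011, 0.002, 0.03], [0.011, -0.001, 0.029], [0.011, -0.004, 0.029]]
276 [[0.011, 0.002, 0.032], [0.01, -0.001, 0.031], [0.011, -0.004, 0.032]]
280 [[0.01, 0.002, 0.034], [0.011, -0.001, 0.034], [0.08, 0.004, 0.143]]
284 [[0.011, 0.002, 0.037], [0.011, -0.001, 0.038], [0.011, -0.004, 0.036]]
288 [[0.01, 0.002, 0.038], [0.01, -0.001, 0.038], [0.01, -0.004, 0.037]]
292 [[0.008, 0.002, 0.038], [0.009, -0.001, 0.039], [0.012, -0.003, 0.044]]
296 [[0.012, 0.002, 0.047], [0.007, -0.001, 0.038], [0.012, -0.003, 0.046]]
```

Depth on the fingertips puts the closed tips about at TCP height, not 25 mm ahead of it. That explains why the first press never touched. I'll go back and press deeper, watching the force.

Call:
arm_command(translation=[[0,0.9,0],[0,0.9,0],[0,0.9,0],[0,0.9,0],[0,0.9,0],[0,0.9,0],[0,0.9,0],[0,0.8,0],[0,0,1],[0,0,0.9]], twist=[[0,0,0],[0,0,0],[0,0,0],[0,0,0],[0,0,0],[0,0,0],[0,0,0],[0,0,0],[0,0,0],[0,0,0]], gripper=[1,1,1,1,1,1,1,1,1,1])

```text
t: 6.47
position: [0.6516, -0.1784, 0.1538]
tcp_rot: [179.9, -0.2, 3.8]
force: [0.2, 0.2, -0.9]
opening: 0.0001
finger_force: 0.0
```

Call:
arm_command(translation=[[0,0,0.1],[0,0,0.05],[0,0,0.05],[0,0,0.05],[0,0,0.05],[0,0,0],[0,0,0],[0,0,0],[0,0,0],[0,0,0]], twist=[[0,0,0],[0,0,0],[0,0,0],[0,0,0],[0,0,0],[0,0,0],[0,0,0],[0,0,0],[0,0,0],[0,0,0]], gripper=[1,1,1,1,1,1,1,1,1,1])

```text
t: 7.3
position: [0.6514, -0.1764, 0.1451]
tcp_rot: [180.0, -0.0, 3.9]
force: [0.5, -1.1, 2.9]
opening: -0.0003
finger_force: 0.9
```

Call:
arm_command(translation=[[0,0,0.1],[0,0,0.1],[0,0,0.1],[0,0,0.08],[0,0,0.05],[0,0,0],[0,0,0],[0,0,-0.3],[0,0,-1],[0,0,-1]], twist=[[0,0,0],[0,0,0],[0,0,0],[0,0,0],[0,0,0],[0,0,0],[0,0,0],[0,0,0],[0,0,0],[0,0,0]], gripper=[1,1,1,1,1,1,1,1,1,1])

```text
t: 8.13
position: [0.6505, -0.1759, 0.1999]
tcp_rot: [-179.9, 0.2, 3.9]
force: [0.0, -0.2, 0.5]
opening: 0.0001
finger_force: 0.0
```

Call:
arm_command(translation=[[0,-0.9,0],[0,-0.9,0],[0,-0.9,0],[0,-0.9,0],[0,-0.9,0],[0,-0.9,0],[0,-0.9,0],[0,-0.9,0],[0,0,0],[0,0,0]], twist=[[0,0,0],[0,0,0],[0,0,0],[0,0,0],[0,0,0],[0,0,0],[0,0,0],[0,0,0],[0,0,0],[0,0,0]], gripper=[1,1,1,1,1,1,1,1,1,1])

```text
t: 8.97
position: [0.6362, 0.0404, 0.2004]
tcp_rot: [-180.0, 0.1, 4.0]
force: [0.0, 1.0, -0.9]
opening: -0.0001
finger_force: 0.0
```

```bash
cat >> h.py <<'E'
def cloud(p):
    v,u=np.mgrid[:384,:512]; d=p["depth"]
    P=np.stack([(u-p["cx"])/p["fx"]*d,(v-p["cy"])/p["fy"]*d,d,np.ones_like(d)],-1)@p["cam_to_world"].T
    P=P[...,:3]; P[d<=0]=np.nan; return P
E
python3 - <<'E'
from h import *
st()
for c in ("top","wrist"):
    p=read_camera(c); P=cloud(p)
    for t in ([0.65,-0.12],[0.653,-0.177],[.638,.038]):
        m=(np.hypot(P[...,0]-t[0],P[...,1]-t[1])<0.007)&(P[...,2]<.18)
        print(c,t,m.sum(),np.round(np.median(P[m][:,2]),4) if m.any() else None)
to([0.638,0.039,0.212])
E
```

```text
8.97 [0.6362 0.0404 0.2004] [-1.7999e+02  7.0000e-02  4.0300e+00] [-7.  31.9 62.  -0.  86.2 79. ] [ 0.   1.  -0.9] -0.0001
top [0.65, -0.12] 14 0.1486
top [0.653, -0.177] 16 0.1368
top [0.638, 0.038] 3 0.1342
wrist [0.65, -0.12] 548 0.122
wrist [0.653, -0.177] 0 None
wrist [0.638, 0.038] 325 0.1345
units [ 0.05 -0.01 -0.39]
```

Call:
arm_command(translation=[[0,0,1],[0,0,0.9],[0,0,0.3],[0,0,0.1],[0,0,0.1],[0,0,0.1],[0,0,0.05],[0,0,0.05],[0,0,0],[0,0,0]], twist=[[0,0,0],[0,0,0],[0,0,0],[0,0,0],[0,0,0],[0,0,0],[0,0,0],[0,0,0],[0,0,0],[0,0,0]], gripper=[1,1,1,1,1,1,1,1,1,1])

```text
t: 9.9
position: [0.6372, 0.0385, 0.1246]
tcp_rot: [179.9, -0.1, 3.9]
force: [-2.8, -3.4, 5.1]
opening: -0.0002
finger_force: 2.8
```

```bash
python3 - <<'E'
from h import *
st(); p=read_camera("top"); show(p,mark_of,["tray_handle"],1)
E
```

```text
9.9 [0.6372 0.0385 0.1246] [ 1.7991e+02 -1.5000e-01  3.8900e+00] [-7.1 35.4 68.5 -0.1 75.9 79. ] [-2.8 -3.4  5.1] -0.0002
call tray_handle 0.69 [ 0.478 -0.131  0.072] [274, 217]
```

Call:
arm_command(translation=[[0,0,-1],[0,0,-1],[0,0,-1],[0,0,-1],[-0.83,-0.98,0],[-0.83,-0.98,0],[-0.83,-0.98,0],[-0.83,-0.98,0],[-0.83,-0.98,0],[-0.83,-0.98,0]], twist=[[0,0,0],[0,0,0],[0,0,0],[0,0,0],[0,0,0],[0,0,0],[0,0,0],[0,0,0],[0,0,0],[0,0,0]], gripper=[0,0,0,0,0,0,0,0,0,0])

```text
t: 10.83
position: [0.4743, 0.2062, 0.2437]
tcp_rot: [-180.0, -0.1, 3.9]
force: [0.6, 0.9, 0.1]
opening: 0.0856
finger_force: 0.0
```

Call:
arm_command(translation=[[-0.82,-0.98,0],[0,0,0],[0,0,0],[0,0,0],[0,0,0],[0,0,0],[0,0,0],[0,0,0],[0,0,0],[0,0,0]], twist=[[0,0,0],[0,0,0],[0,0,0],[0,0,0],[0,0,0],[0,0,0],[0,0,0],[0,0,0],[0,0,0],[0,0,0]], gripper=[0,0,0,0,0,0,0,0,0,0])

```text
t: 11.67
position: [0.4492, 0.2325, 0.2429]
tcp_rot: [-180.0, 0.0, 3.9]
force: [-0.0, 0.5, 0.5]
opening: 0.0856
finger_force: 0.0
```

```bash
python3 - <<'E'
from h import *
st(); p=read_camera("top"); save(p,"t3.png",(100,90,440,330),2.3)
show(p,mark_of,["tray_handle","tray_in","cup_1","cup_1_base","garlic_1","lemon","bamboo_in","release_top","rocker_on_end"],3)
q=read_camera("wrist"); show(q,mark_of,["garlic_1","lemon"],2); show(q,find_in,["garlic_1"],2)
P=cloud(q); o=get_obs()["position"]; Q=P-o
for s in (1,-1):
    m=(Q[...,2]<.1)&(Q[...,2]>-.04)&(Q[...,1]*s>.03)&(Q[...,1]*s<.07)&(abs(Q[...,0])<.03); print("finger",s,np.round(np.nanpercentile(Q[m],[0,2,50],axis=0),4).tolist())
E
```

```text
11.67 [0.4492 0.2325 0.2429] [-180.      0.      3.88] [ 13.9  16.8  79.8   0.   83.5 100. ] [-0.   0.5  0.5] 0.0856
call tray_handle 0.58 [ 0.388 -0.135  0.069] [277, 246]
call tray_handle 0.27 [ 0.521 -0.22   0.028] [301, 206]
call tray_in 0.77 [ 0.523 -0.127  0.03 ] [272, 205]
call cup_1 0.86 [ 0.514 -0.059  0.028] [251, 209]
call cup_1 0.64 [ 0.518 -0.224  0.029] [302, 206]
call cup_1_base 0.85 [ 0.53  -0.221  0.031] [301, 203]
call garlic_1 0.66 [0.448 0.232 0.003] [161, 232]
call lemon 0.81 [ 0.345  0.063 -0.   ] [214, 263]
call lemon 0.53 [ 0.555  0.218 -0.002] [166, 199]
call bamboo_in 0.71 [ 0.52  -0.45   0.008] [370, 205]
call release_top 0.63 [0.641 0.038 0.136] [218, 163]
call release_top 0.48 [ 0.554  0.215 -0.002] [167, 200]
call release_top 0.31 [ 0.521 -0.063  0.024] [252, 207]
call rocker_on_end 0.76 [ 0.652 -0.124  0.147] [272, 157]
call garlic_1 0.57 [ 0.453  0.236 -0.   ] [250, 153]
call lemon 0.91 [ 0.551  0.218 -0.001] [272, 64]
call lemon 0.86 [ 0.524  0.34  -0.004] [159, 82]
finger 1 [[-0.0146, 0.03, 0.0128], [-0.0101, 0.0314, 0.0195], [0.0073, 0.0476, 0.0652]]
finger -1 [[-0.0088, -0.07, 0.0134], [-0.0043, -0.0677, 0.0196], [0.0141, -0.0481, 0.0653]]
```

View pics/t3.png

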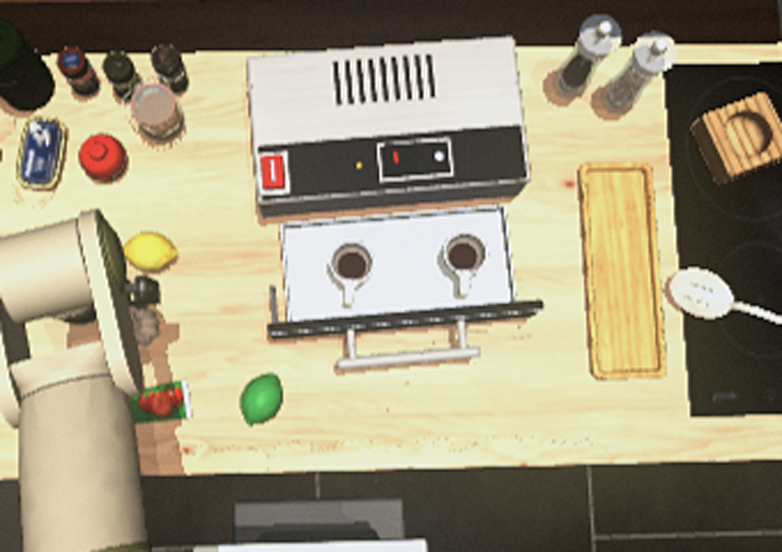

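Crop t3: the tray is out with cups at (352,262) and (464,252), handles towards the front. Garlic is at (147,325), half hidden, and the yellow lemon is at (150,250). The lime at (262,398) is a decoy. Cups go first, starting with the left one.

Call:
arm_command(translation=[[0.2,0.98,0],[0.2,0.98,0],[0.2,0.98,0],[0.2,0.98,0],[0.2,0.98,0],[0.2,0.98,0],[0.2,0.98,0],[0.2,0.98,0],[0.2,0.98,0],[0.2,0.98,0]], twist=[[0,0,0],[0,0,0],[0,0,0],[0,0,0],[0,0,0],[0,0,0],[0,0,0],[0,0,0],[0,0,0],[0,0,0]], gripper=[0,0,0,0,0,0,0,0,0,0])

```text
t: 13.2
position: [0.529, -0.0581, 0.243]
tcp_rot: [-180.0, -0.0, 3.9]
force: [1.1, 0.8, 0.2]
opening: 0.0852
finger_force: 0.0
```

```bash
cat > cups.py <<'E'
from h import *
def rims(P,zlo=.07,zhi=.085,box=((.44,.6),(-.3,.04))):
    m=(P[...,2]>zlo)&(P[...,2]<zhi)&(P[...,0]>box[0][0])&(P[...,0]<box[0][1])&(P[...,1]>box[1][0])&(P[...,1]<box[1][1])
    n,l,s,_=cv2.connectedComponentsWithStats(m.astype(np.uint8))
    for i in range(1,n):
        if s[i,4]>25:
            q=P[l==i]; c,r=cv2.minEnclosingCircle(q[:,:2].astype(np.float32))
            A=np.c_[2*q[:,:2],np.ones(len(q))]; k=np.linalg.lstsq(A,(q[:,:2]**2).sum(1),rcond=None)[0]
            print("rim",len(q),np.round(c,4),round(r,4),"fit",np.round(k[:2],4),round(float(np.sqrt(k[2]+k[0]**2+k[1]**2)),4),"z",np.round(np.percentile(q[:,2],[5,95]),4))
E
python3 - <<'E'
from cups import *
st(); p=read_camera("wrist"); save(p,"w3.png"); rims(cloud(p),.074,.084); show(p,mark_of,["cup_1","cup_1_base"],3)
p=read_camera("top"); rims(cloud(p),.074,.084)
P=cloud(p); m=(P[...,2]<.05)&(P[...,2]>.0095)&(P[...,1]<-.36)&(P[...,1]>-.54)&(P[...,0]>.33)&(P[...,0]<.72)
q=P[m]; print(cv2.minAreaRect(q[:,:2].astype(np.float32)),m.sum())
E
```

```text
13.2 [ 0.529  -0.0581  0.243 ] [-1.80e+02 -1.00e-02  3.89e+00] [-19.   19.5  75.7   0.   84.8  67.1] [1.1 0.8 0.2] 0.0852
rim 816 [ 0.5166 -0.0632] 0.0389 fit [ 0.5229 -0.065 ] 0.0295 z [0.0743 0.0774]
rim 809 [ 0.5327 -0.2201] 0.0321 fit [ 0.5347 -0.22  ] 0.0285 z [0.0745 0.0775]
rim 64 [ 0.4945 -0.2185] 0.0069 fit [ 0.4945 -0.218 ] 0.004 z [0.0741 0.0755]
rim 1515 [ 0.4536 -0.1305] 0.1698 fit [ 0.5083 -0.1274] 0.1123 z [0.0746 0.0835]
call cup_1 0.89 [ 0.52  -0.218  0.029] [396, 180]
call cup_1 0.56 [ 0.51  -0.063  0.027] [256, 179]
call cup_1_base 0.92 [ 0.534 -0.22   0.025] [400, 167]
((0.5290266871452332, -0.4670622646808624), (0.1452585607767105, 0.34071823954582214), 89.82437133789062) 1009
```

View pics/w3.png

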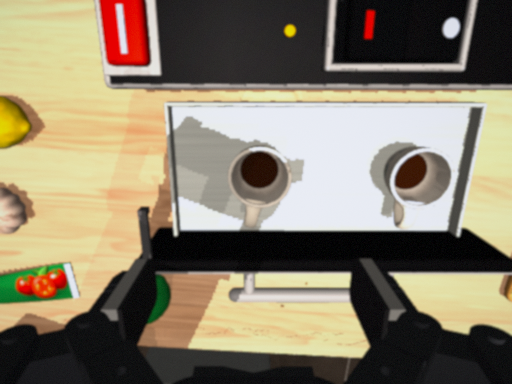

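Call:
arm_command(translation=[[-0.16,0.19,0.9],[0,0,0.9],[0,0,0.9],[0,0,0.9],[0,0,0.9],[0,0,0.8],[0,0,0.6],[0,0,0.5],[0,0,0.25],[0,0,0]], twist=[[0,0,0],[0,0,0],[0,0,0],[0,0,0],[0,0,0],[0,0,0],[0,0,0],[0,0,0],[0,0,0],[0,0,0]], gripper=[0,0,0,0,0,0,0,0,0,0])

```text
t: 14.23
position: [0.5238, -0.0614, 0.0424]
tcp_rot: [-179.9, 0.1, 4.0]
force: [0.4, -0.7, 0.1]
opening: 0.0857
finger_force: 0.0
```

Call:
arm_command(translation=[[0,0,0],[0,0,0],[0,0,0],[0,0,0],[0,0,0],[0,0,0],[0,0,0],[0,0,0],[0,0,-0.1],[0,0,-0.3]], twist=[[0,0,0],[0,0,0],[0,0,0],[0,0,0],[0,0,0],[0,0,0],[0,0,0],[0,0,0],[0,0,0],[0,0,0]], gripper=[0.2,0.2,0.3,0.3,0.5,0.5,0.5,0.5,0.5,0.5])

```text
t: 15.07
position: [0.5238, -0.0624, 0.0551]
tcp_rot: [-179.9, 0.1, 3.9]
force: [0.3, 0.2, -1.4]
opening: 0.0585
finger_force: 64.4
```

```bash
python3 - <<'E'
from h import *
o=st(); print(o["finger_force"])
p=read_camera("top"); P=cloud(p); show(p,mark_of,["bamboo_in"],2)
m=(P[...,2]<.03)&(P[...,2]>.0095)&(P[...,1]<-.37)&(P[...,1]>-.52)&(P[...,0]>.34)&(P[...,0]<.7)
n,l,s,c=cv2.connectedComponentsWithStats(m.astype(np.uint8)); i=1+s[1:,4].argmax(); q=P[l==i]
print(cv2.minAreaRect(q[:,:2].astype(np.float32)),len(q), np.round(np.percentile(q,[0,50,100],axis=0),3).tolist())
save(p,"t4.png",(180,110,440,330),3)
E
```

```text
15.07 [ 0.5238 -0.0624  0.0551] [-1.7995e+02  1.1000e-01  3.9000e+00] [-19.7  30.9  91.9   0.   57.3  66.4] [ 0.3  0.2 -1.4] 0.0585
64.3703696038574
call bamboo_in 0.89 [ 0.519 -0.449  0.008] [370, 206]
((0.5146464109420776, -0.449802041053772), (0.3106485605239868, 0.108852319419384), 0.17894965410232544) 712 [[0.359, -0.504, 0.01], [0.513, -0.45, 0.014], [0.67, -0.395, 0.023]]
```

View pics/t4.png

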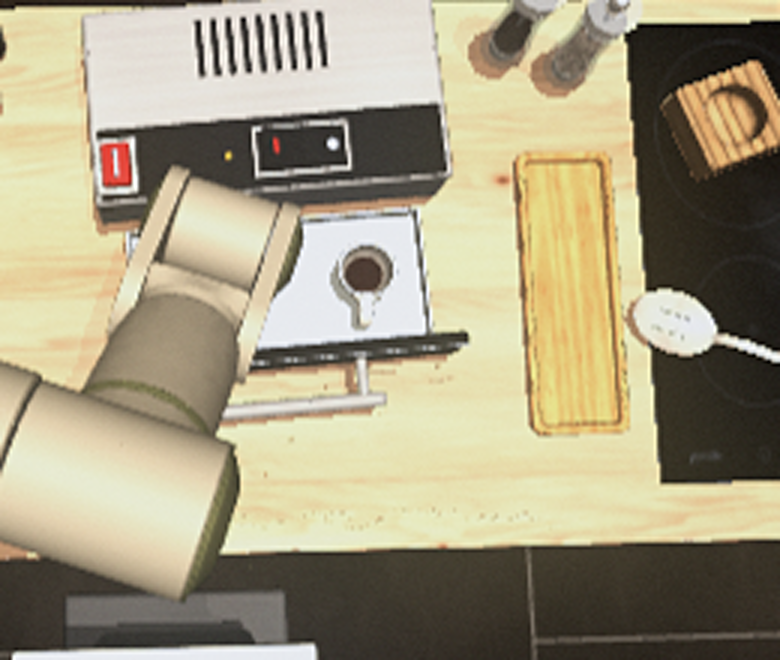

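Call:
arm_command(translation=[[0,0,-0.6],[0,0,-1],[0,0,-1],[0,0,-1],[0.01,0.92,0],[0.01,0.92,0],[0.01,0.92,0],[0.01,0.92,0],[0.01,0.92,0],[0.01,0.92,0]], twist=[[0,0,0],[0,0,0],[0,0,0],[0,0,0],[0,0,0],[0,0,0],[0,0,0],[0,0,0],[0,0,0],[0,0,0]], gripper=[0.5,0.5,0.5,0.5,0.5,0.5,0.5,0.5,0.5,0.5])

```text
t: 16.0
position: [0.5373, -0.229, 0.1633]
tcp_rot: [-180.0, 0.0, 3.9]
force: [0.6, 0.6, -0.7]
opening: 0.0582
finger_force: 64.8
```

Call:
arm_command(translation=[[0.01,0.92,0],[0.01,0.92,0],[0.01,0.92,0],[0.01,0.92,0],[0.01,0.92,0],[0.01,0.92,0],[0.01,0.92,0],[0.01,0.92,0],[0,0,0.8],[0,0,0.8]], twist=[[0,0,0],[0,0,0],[0,0,0],[0,0,0],[0,0,0],[0,0,0],[0,0,0],[0,0,0],[0,0,0],[0,0,0]], gripper=[0.5,0.5,0.5,0.5,0.5,0.5,0.5,0.5,0.5,0.5])

```text
t: 16.83
position: [0.5548, -0.4499, 0.1153]
tcp_rot: [179.9, -0.1, 3.8]
force: [-0.7, 1.3, -2.3]
opening: 0.0577
finger_force: 64.8
```

```bash
python3 - <<'E'
from h import *
st(); to([0.555,-0.447,0.022])
p=read_camera("scene"); save(p,"s5.png",(250,130,510,330),3)
p=read_camera("top"); show(p,mark_of,["garlic_1","lemon","bamboo_in","tray_handle"],3)
E
```

```text
16.83 [ 0.5548 -0.4499  0.1153] [ 1.7987e+02 -9.0000e-02  3.7900e+00] [-48.5  43.4  53.9  -0.   82.6  37.7] [-0.7  1.3 -2.3] 0.0577
units [ 0.01 -0.1   3.11]
call garlic_1 0.65 [0.448 0.233 0.002] [161, 232]
call lemon 0.87 [0.527 0.343 0.001] [128, 209]
call lemon 0.68 [ 0.345  0.061 -0.001] [215, 263]
call lemon 0.57 [ 0.555  0.217 -0.002] [166, 200]
call tray_handle 0.33 [ 0.727 -0.113 -0.003] [266, 147]
```

View pics/s5.png

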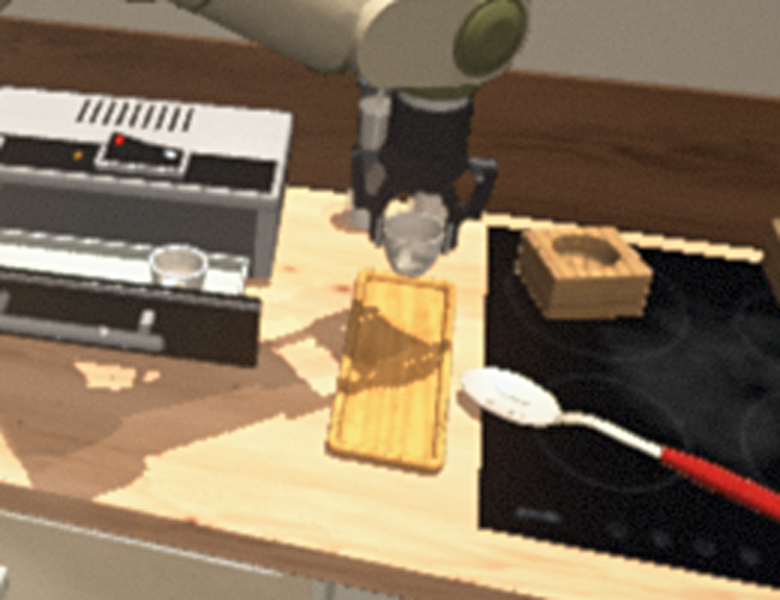

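The cup is held upright above the bamboo tray. Lowering it gently.

Call:
arm_command(translation=[[0,-0.1,0.7],[0,0,0.7],[0,0,0.6],[0,0,0.5],[0,0,0.3],[0,0,0.15],[0,0,0.1],[0,0,0.05],[0,0,0.03],[0,0,0]], twist=[[0,0,0],[0,0,0],[0,0,0],[0,0,0],[0,0,0],[0,0,0],[0,0,0],[0,0,0],[0,0,0],[0,0,0]], gripper=[0.5,0.5,0.5,0.5,0.5,0.5,0.5,0.5,0.5,0.5])

```text
t: 17.97
position: [0.5555, -0.4452, 0.0237]
tcp_rot: [179.9, -0.1, 3.9]
force: [-1.3, 2.1, 5.3]
opening: 0.0584
finger_force: 65.3
```

Call:
arm_command(translation=[[0,0,0],[0,0,0],[0,0,0],[0,0,0],[0,0,0],[0,0,-0.5],[0,0,-1],[0,0,-1],[0,0,-1],[0,0,-1]], twist=[[0,0,0],[0,0,0],[0,0,0],[0,0,0],[0,0,0],[0,0,0],[0,0,0],[0,0,0],[0,0,0],[0,0,0]], gripper=[0.2,0.1,0,0,0,0,0,0,0,0])

```text
t: 18.8
position: [0.5546, -0.4447, 0.158]
tcp_rot: [-180.0, 0.0, 3.9]
force: [-1.1, -0.5, 0.1]
opening: 0.0853
finger_force: 0.0
```

Call:
arm_command(translation=[[0,0,-0.5],[0,-0.95,0],[0,-0.95,0],[0,-0.95,0],[0,-0.95,0],[0,-0.95,0],[0,-0.95,0],[0,-0.95,0],[-0.2,-0.9,0],[0,0,0]], twist=[[0,0,0],[0,0,0],[0,0,0],[0,0,0],[0,0,0],[0,0,0],[0,0,0],[0,0,0],[0,0,0],[0,0,0]], gripper=[0,0,0,0,0,0,0,0,0,0])

```text
t: 19.63
position: [0.5324, -0.215, 0.1719]
tcp_rot: [-179.9, 0.0, 4.1]
force: [0.0, 0.4, -0.2]
opening: 0.0855
finger_force: 0.0
```

```bash
python3 - <<'E'
from cups import *
st(); p=read_camera("top"); P=cloud(p); rims(P,.05,.06,((.4,.7),(-.52,-.38)))
show(p,mark_of,["bamboo_in","cup_1","cup_1_base"],2)
q=read_camera("wrist"); rims(cloud(q),.074,.084); show(q,mark_of,["cup_1","cup_1_base"],2)
to([.5335,-.220,.042])
E
```

```text
19.63 [ 0.5324 -0.215   0.1719] [-1.7991e+02  5.0000e-02  4.1000e+00] [-33.8  26.9  75.9   0.   77.3  52.1] [ 0.   0.4 -0.2] 0.0855
rim 87 [ 0.5403 -0.4458] 0.0431 fit [ 0.545  -0.4455] 0.0304 z [0.0504 0.0581]
call bamboo_in 0.83 [ 0.522 -0.448  0.007] [369, 205]
call bamboo_in 0.51 [ 0.724 -0.118 -0.   ] [267, 148]
call cup_1 0.57 [ 0.545 -0.444  0.009] [367, 198]
call cup_1_base 0.48 [ 0.519 -0.452  0.006] [370, 206]
rim 1215 [ 0.534  -0.2208] 0.0309 fit [ 0.5348 -0.2208] 0.0285 z [0.0745 0.0773]
rim 107 [ 0.4946 -0.2184] 0.0066 fit [ 0.4951 -0.2187] 0.0039 z [0.0741 0.0754]
rim 743 [ 0.449  -0.0634] 0.0449 fit [ 0.4649 -0.0635] 0.0296 z [0.0746 0.0834]
rim 1315 [ 0.4596 -0.2234] 0.0769 fit [ 0.4407 -0.2254] 0.048 z [0.0745 0.0835]
call cup_1 0.69 [ 0.546 -0.446  0.004] [489, 176]
call cup_1 0.52 [ 0.554 -0.444  0.006] [490, 168]
call cup_1_base 0.87 [ 0.537 -0.219  0.023] [251, 174]
units [ 0.   -0.01  4.31]
```

Call:
arm_command(translation=[[0.02,0.03,0.7],[0,0,0.8],[0,0,0.8],[0,0,0.7],[0,0,0.6],[0,0,0.4],[0,0,0.2],[0,0,0.1],[0,0,0],[0,0,0]], twist=[[0,0,0],[0,0,0],[0,0,0],[0,0,0],[0,0,0],[0,0,0],[0,0,0],[0,0,0],[0,0,0],[0,0,0]], gripper=[0,0,0,0,0,0,0,0,0,0])

```text
t: 20.82
position: [0.5344, -0.2205, 0.0431]
tcp_rot: [180.0, -0.1, 3.9]
force: [-0.1, 0.4, 0.7]
opening: 0.0856
finger_force: 0.0
```

Call:
arm_command(translation=[[0,0,0],[0,0,0],[0,0,0],[0,0,0],[0,0,0],[0,0,0],[0,0,0],[0,0,0],[0,0,-0.1],[0,0,-0.3]], twist=[[0,0,0],[0,0,0],[0,0,0],[0,0,0],[0,0,0],[0,0,0],[0,0,0],[0,0,0],[0,0,0],[0,0,0]], gripper=[0.2,0.2,0.3,0.3,0.5,0.5,0.5,0.5,0.5,0.5])

```text
t: 21.65
position: [0.5334, -0.2197, 0.0539]
tcp_rot: [-179.9, 0.1, 3.9]
force: [-0.2, 0.3, -1.1]
opening: 0.0583
finger_force: 64.3
```

Call:
arm_command(translation=[[0,0,-0.6],[0,0,-1],[0,0,-1],[0,0,-1],[-0.475,0.943,0],[-0.475,0.943,0],[-0.475,0.943,0],[-0.475,0.943,0],[-0.475,0.943,0],[-0.475,0.943,0]], twist=[[0,0,0],[0,0,0],[0,0,0],[0,0,0],[0,0,0],[0,0,0],[0,0,0],[0,0,0],[0,0,0],[0,0,0]], gripper=[0.5,0.5,0.5,0.5,0.5,0.5,0.5,0.5,0.5,0.5])

```text
t: 22.48
position: [0.4593, -0.3965, 0.163]
tcp_rot: [-180.0, 0.0, 3.9]
force: [0.8, 0.5, -1.3]
opening: 0.0582
finger_force: 64.4
```

Call:
arm_command(translation=[[-0.475,0.943,0],[-0.475,0.943,0],[0,0,0.7],[0,0,0.7],[0,0,0.7],[0,0,0.6],[0,0,0.5],[0,0,0.3],[0,0,0],[0,0,0]], twist=[[0,0,0],[0,0,0],[0,0,0],[0,0,0],[0,0,0],[0,0,0],[0,0,0],[0,0,0],[0,0,0],[0,0,0]], gripper=[0.5,0.5,0.5,0.5,0.5,0.5,0.5,0.5,0.5,0.5])

```text
t: 23.32
position: [0.4358, -0.4538, 0.058]
tcp_rot: [180.0, -0.0, 3.9]
force: [0.3, 0.6, -0.6]
opening: 0.058
finger_force: 64.5
```

Call:
arm_command(translation=[[0,0,0.5],[0,0,0.3],[0,0,0.2],[0,0,0.1],[0,0,0.07],[0,0,0.05],[0,0,0],[0,0,0],[0,0,0],[0,0,0]], twist=[[0,0,0],[0,0,0],[0,0,0],[0,0,0],[0,0,0],[0,0,0],[0,0,0],[0,0,0],[0,0,0],[0,0,0]], gripper=[0.5,0.5,0.5,0.5,0.5,0.5,0.5,0.5,0.5,0.5])

```text
t: 24.15
position: [0.436, -0.4538, 0.0223]
tcp_rot: [179.9, -0.0, 3.9]
force: [-0.3, 2.6, 6.4]
opening: 0.0581
finger_force: 64.9
```

Call:
arm_command(translation=[[0,0,0],[0,0,0],[0,0,0],[0,0,0],[0,0,0],[0,0,-0.5],[0,0,-1],[0,0,-1],[0,0,-1],[0,0,-1]], twist=[[0,0,0],[0,0,0],[0,0,0],[0,0,0],[0,0,0],[0,0,0],[0,0,0],[0,0,0],[0,0,0],[0,0,0]], gripper=[0.2,0.1,0,0,0,0,0,0,0,0])

```text
t: 24.98
position: [0.4355, -0.4535, 0.1573]
tcp_rot: [-180.0, 0.0, 3.9]
force: [0.4, -0.6, -0.9]
opening: 0.0855
finger_force: 0.0
```

```bash
python3 - <<'E'
from cups import *
st(); p=read_camera("top"); P=cloud(p); save(p,"t6.png",(80,90,440,330),2.2)
show(p,mark_of,["garlic_1","lemon","tray_in","tray_handle","cup_1"],4)
# garlic / lemon from depth
for c in ([.449,.232],[.554,.216]):
    m=(np.hypot(P[...,0]-c[0],P[...,1]-c[1])<.05)&(P[...,2]>.015); q=P[m]
    print(len(q),"rect",cv2.minAreaRect(q[:,:2].astype(np.float32)),"max",np.round(q[:,2].max(),3))
E
```

```text
24.98 [ 0.4355 -0.4535  0.1573] [-1.7999e+02  1.0000e-02  3.9000e+00] [-56.9  32.9  67.6  -0.   79.6  29.2] [ 0.4 -0.6 -0.9] 0.0855
call garlic_1 0.46 [0.449 0.233 0.006] [161, 232]
call lemon 0.72 [0.345 0.061 0.002] [215, 263]
call lemon 0.67 [ 0.552  0.216 -0.002] [167, 200]
call lemon 0.59 [0.527 0.34  0.   ] [129, 209]
call lemon 0.52 [ 0.687  0.283 -0.001] [147, 161]
call tray_in 0.7 [ 0.523 -0.131  0.03 ] [273, 205]
call cup_1 0.67 [ 0.542 -0.44   0.009] [367, 199]
240 rect ((0.44719401001930237, 0.23287376761436462), (0.05457761883735657, 0.054468512535095215), 87.87036895751953) max 0.058
298 rect ((0.5494237542152405, 0.21834225952625275), (0.061246246099472046, 0.05845649540424347), 44.73894500732422) max 0.06
```

View pics/t6.png

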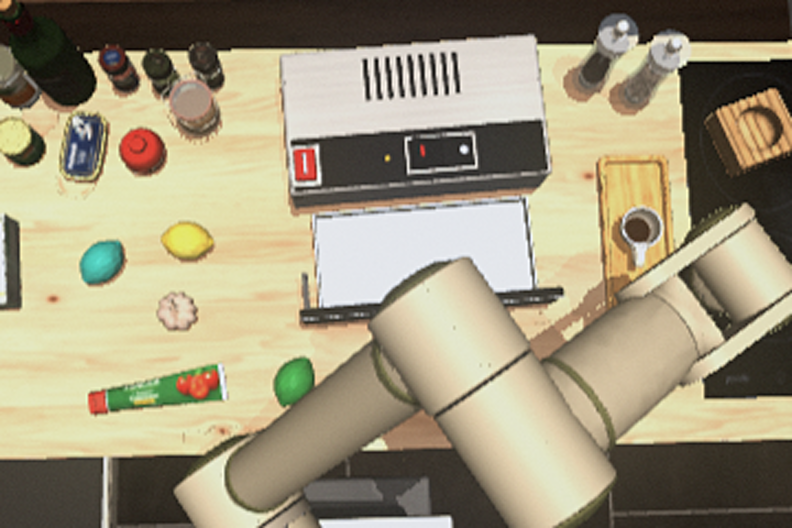

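Lemon is at (187,240), lying across, and garlic is at (178,312). No third bulb shows anywhere. Next: over to the garlic, turning to yaw 90.

Call:
arm_command(translation=[[0,0,-1],[0.084,-0.99,0],[0.084,-0.99,0],[0.084,-0.99,0],[0.084,-0.99,0],[0.084,-0.99,0],[0.084,-0.99,0],[0.084,-0.99,0],[0.084,-0.99,0],[0.084,-0.99,0]], twist=[[0,0,0],[0,0,0],[0,0,0],[0,0,0],[0,0,0],[0,0,0],[0,0,0],[0,0,0],[0,0,0],[0,0,0]], gripper=[0,0,0,0,0,0,0,0,0,0])

```text
t: 26.12
position: [0.4395, -0.1838, 0.1847]
tcp_rot: [-179.9, 0.1, 3.9]
force: [0.3, -0.7, 0.2]
opening: 0.0854
finger_force: 0.0
```

Call:
arm_command(translation=[[0.084,-0.99,0],[0.084,-0.99,0],[0.084,-0.99,0],[0.084,-0.99,0],[0.084,-0.99,0],[0.084,-0.99,0],[0.084,-0.99,0],[0.084,-0.99,0],[0.084,-0.99,0],[0.084,-0.99,0]], twist=[[0,0,0],[0,0,0],[0,0,0],[0,0,0],[0,0,0],[0,0,0],[0,0,0],[0,0,0],[0,0,0],[0,0,0]], gripper=[0,0,0,0,0,0,0,0,0,0])

```text
t: 26.95
position: [0.4443, 0.114, 0.1848]
tcp_rot: [-180.0, 0.1, 3.9]
force: [1.0, -0.8, 0.2]
opening: 0.0855
finger_force: 0.0
```

Call:
arm_command(translation=[[0.084,-0.99,0],[0.084,-0.99,0],[0.084,-0.99,0],[0.084,-0.99,0],[0,0,0],[0,0,0],[0,0,0],[0,0,0],[0,0,0],[0,0,0]], twist=[[0,0,0],[0,0,0],[0,0,0],[0,0,0],[0,0,-0.957],[0,0,-0.957],[0,0,-0.957],[0,0,-0.957],[0,0,-0.957],[0,0,-0.957]], gripper=[0,0,0,0,0,0,0,0,0,0])

```text
t: 27.78
position: [0.4465, 0.2317, 0.1846]
tcp_rot: [-179.9, 0.2, 32.9]
force: [-0.2, -0.3, 0.2]
opening: 0.085
finger_force: 0.0
```

Call:
arm_command(translation=[[0,0,0],[0,0,0],[0,0,0],[0,0,0],[0,0,0],[0,0,0],[0,0,0],[0,0,0],[0,0,0],[0,0,0]], twist=[[0,0,-0.957],[0,0,-0.957],[0,0,-0.957],[0,0,-0.957],[0,0,-0.957],[0,0,-0.957],[0,0,-0.957],[0,0,-0.957],[0,0,-0.957],[0,0,-0.957]], gripper=[0,0,0,0,0,0,0,0,0,0])

```text
t: 28.62
position: [0.4466, 0.2316, 0.1846]
tcp_rot: [-179.9, 0.1, 80.7]
force: [0.6, 0.6, 0.4]
opening: 0.0857
finger_force: 0.0
```

Call:
arm_command(translation=[[0,0,0],[0,0,0],[0,0,0],[0,0,0],[0,0,0],[0,0,0],[0,0,0],[0,0,0],[0,0,0],[0,0,0]], twist=[[0,0,-0.957],[0,0,-0.957],[0,0,0],[0,0,0],[0,0,0],[0,0,0],[0,0,0],[0,0,0],[0,0,0],[0,0,0]], gripper=[0,0,0,0,0,0,0,0,0,0])

```text
t: 29.45
position: [0.447, 0.2318, 0.1859]
tcp_rot: [180.0, -0.0, 90.0]
force: [0.9, 0.8, -0.2]
opening: 0.0853
finger_force: 0.0
```

```bash
cat > food.py <<'E'
from h import *
def blobs(P,box=((.30,.62),(.1,.3)),z=.012):
    m=(P[...,2]>z)&(P[...,2]<.075)&(P[...,0]>box[0][0])&(P[...,0]<box[0][1])&(P[...,1]>box[1][0])&(P[...,1]<box[1][1])
    n,l,s,_=cv2.connectedComponentsWithStats(m.astype(np.uint8))
    for i in range(1,n):
        if s[i,4]>60:
            q=P[l==i]; a=cv2.minAreaRect(q[:,:2].astype(np.float32))
            print("blob",len(q),np.round(a[0],4),np.round(a[1],3),round(a[2]),"zmax",round(float(q[:,2].max()),3))
E
python3 - <<'E'
from food import *
st(); p=read_camera("wrist"); save(p,"w7.png"); blobs(cloud(p)); show(p,mark_of,["garlic_1","lemon"],2)
p=read_camera("top"); show(p,mark_of,["cup_1_base","bamboo_in","tray_handle"],3)
E
```

```text
29.45 [0.447  0.2318 0.1859] [180.    -0.    90.02] [13.9 19.4 85.9  0.  74.7 13.9] [ 0.9  0.8 -0.2] 0.0853
blob 3558 [0.3358 0.2582] [0.042 0.087] 7 zmax 0.032
blob 2717 [0.4502 0.232 ] [0.056 0.055] 87 zmax 0.058
blob 3641 [0.5515 0.2186] [0.064 0.056] 46 zmax 0.057
call garlic_1 0.56 [ 0.451  0.233 -0.001] [256, 166]
call lemon 0.94 [0.339 0.064 0.004] [159, 310]
call lemon 0.92 [ 0.523  0.339 -0.005] [335, 52]
call cup_1_base 0.89 [ 0.434 -0.454  0.006] [373, 231]
call bamboo_in 0.78 [ 0.516 -0.452  0.007] [370, 206]
call tray_handle 0.59 [ 0.391 -0.137  0.069] [277, 245]
```

Call:
arm_command(translation=[[0,0.1,0.9],[0,0,0.9],[0,0,0.9],[0,0,0.9],[0,0,0.9],[0,0,0.7],[0,0,0.5],[0,0,0.3],[0,0,0.2],[0,0,0]], twist=[[0,0,0],[0,0,0],[0,0,0],[0,0,0],[0,0,0],[0,0,0],[0,0,0],[0,0,0],[0,0,0],[0,0,0]], gripper=[0,0,0,0,0,0,0,0,0,0])

```text
t: 30.63
position: [0.4499, 0.2317, -0.0007]
tcp_rot: [-179.9, 0.0, 90.0]
force: [0.2, -0.4, -0.4]
opening: 0.0852
finger_force: 0.0
```

Call:
arm_command(translation=[[0,0,0],[0,0,0],[0,0,0],[0,0,0],[0,0,0],[0,0,0],[0,0,0],[0,0,0],[0,0,-0.2],[0,0,-0.5]], twist=[[0,0,0],[0,0,0],[0,0,0],[0,0,0],[0,0,0],[0,0,0],[0,0,0],[0,0,0],[0,0,0],[0,0,0]], gripper=[0.2,0.3,0.5,0.6,0.6,0.6,0.6,0.6,0.6,0.6])

```text
t: 31.47
position: [0.4494, 0.2316, 0.0207]
tcp_rot: [-179.9, 0.0, 90.0]
force: [-1.1, 1.1, 0.3]
opening: 0.0525
finger_force: 62.8
```

Call:
arm_command(translation=[[0,0,-0.7],[0,0,-0.9],[0,0,-0.9],[0,0,-0.9],[0,0,-0.9],[-0.96,0.173,0],[-0.96,0.173,0],[-0.96,0.173,0],[-0.96,0.173,0],[-0.96,0.173,0]], twist=[[0,0,0],[0,0,0],[0,0,0],[0,0,0],[0,0,0],[0,0,0],[0,0,0],[0,0,0],[0,0,0],[0,0,0]], gripper=[0.6,0.6,0.6,0.6,0.6,0.6,0.6,0.6,0.6,0.6])

```text
t: 32.3
position: [0.476, 0.0865, 0.1508]
tcp_rot: [179.9, 0.0, 90.0]
force: [0.2, -0.5, -1.1]
opening: 0.0522
finger_force: 62.8
```

Call:
arm_command(translation=[[-0.96,0.173,0],[-0.96,0.173,0],[-0.96,0.173,0],[-0.96,0.173,0],[-0.96,0.173,0],[-0.96,0.173,0],[-0.96,0.173,0],[-0.96,0.173,0],[-0.96,0.173,0],[-0.96,0.173,0]], twist=[[0,0,0],[0,0,0],[0,0,0],[0,0,0],[0,0,0],[0,0,0],[0,0,0],[0,0,0],[0,0,0],[0,0,0]], gripper=[0.6,0.6,0.6,0.6,0.6,0.6,0.6,0.6,0.6,0.6])

```text
t: 33.13
position: [0.528, -0.2016, 0.1507]
tcp_rot: [180.0, 0.0, 90.0]
force: [0.6, -0.3, 0.6]
opening: 0.0525
finger_force: 62.8
```

Call:
arm_command(translation=[[0,0,0.4],[0,0,0.6],[0,0,0.7],[0,0,0.7],[0,0,0.6],[0,0,0.4],[0,0,0.2],[0,0,0.15],[0,0,0.1],[0,0,0]], twist=[[0,0,0],[0,0,0],[0,0,0],[0,0,0],[0,0,0],[0,0,0],[0,0,0],[0,0,0],[0,0,0],[0,0,0]], gripper=[0.6,0.6,0.6,0.6,0.6,0.6,0.6,0.6,0.6,0.6])

```text
t: 33.97
position: [0.5282, -0.2002, 0.0347]
tcp_rot: [180.0, 0.0, 90.0]
force: [-0.3, -0.4, -0.0]
opening: 0.0522
finger_force: 62.8
```

Call:
arm_command(translation=[[0,0,0.1],[0,0,0],[0,0,0],[0,0,0],[0,0,0],[0,0,-0.7],[0,0,-0.9],[0,0,-0.9],[0,0,-0.9],[0,0,-0.9]], twist=[[0,0,0],[0,0,0],[0,0,0],[0,0,0],[0,0,0],[0,0,0],[0,0,0],[0,0,0],[0,0,0],[0,0,0]], gripper=[0.6,0.4,0.2,0,0,0,0,0,0,0])

```text
t: 34.8
position: [0.528, -0.2001, 0.162]
tcp_rot: [180.0, 0.0, 90.0]
force: [-0.6, 0.2, 0.1]
opening: 0.0853
finger_force: 0.0
```

Call:
arm_command(translation=[[0.99,0.057,0],[0.99,0.057,0],[0.99,0.057,0],[0.99,0.057,0],[0.99,0.057,0],[0.99,0.057,0],[0.99,0.057,0],[0.99,0.057,0],[0.99,0.057,0],[0.99,0.057,0]], twist=[[0,0,0],[0,0,0],[0,0,0],[0,0,0],[0,0,0],[0,0,0],[0,0,0],[0,0,0],[0,0,0],[0,0,0]], gripper=[0,0,0,0,0,0,0,0,0,0])

```text
t: 35.63
position: [0.5449, 0.0983, 0.1607]
tcp_rot: [180.0, 0.0, 90.0]
force: [-0.3, -0.6, -0.4]
opening: 0.0858
finger_force: 0.0
```

Call:
arm_command(translation=[[0.99,0.057,0],[0.99,0.057,0],[0.99,0.057,0],[0.99,0.057,0],[0,0,0],[0,0,0],[0,0,0],[0,0,0],[0,0,0],[0,0,0]], twist=[[0,0,0],[0,0,0],[0,0,0],[0,0,0],[0,0,0],[0,0,0],[0,0,0],[0,0,0],[0,0,0],[0,0,0]], gripper=[0,0,0,0,0,0,0,0,0,0])

```text
t: 36.47
position: [0.552, 0.2148, 0.1606]
tcp_rot: [180.0, 0.0, 90.0]
force: [-0.9, -0.1, 0.1]
opening: 0.0855
finger_force: 0.0
```

```bash
python3 - <<'E'
from food import *
st(); p=read_camera("wrist"); save(p,"w8.png"); P=cloud(p); blobs(P,((.45,.65),(.14,.29)))
m=(p["pixels"][...,0]>150)&(p["pixels"][...,1]>120)&(p["pixels"][...,2]<70)
n,l,s,_=cv2.connectedComponentsWithStats(m.astype(np.uint8))
for i in range(1,n):
    if s[i,4]>200:
        q=P[l==i]; q=q[np.isfinite(q[:,0])]; e=np.linalg.eigh(np.cov(q[:,:2].T)); print(s[i],np.round((q.max(0)+q.min(0))/2,4),np.round(np.ptp(q,axis=0),3),"axis",np.round(e[1][:,1],3))
show(p,mark_of,["lemon"],2)
p=read_camera("top"); show(p,mark_of,["garlic_1"],2); blobs(cloud(p),((.45,.6),(-.3,.05)),.045)
E
```

```text
36.47 [0.552  0.2148 0.1606] [180.     0.    89.96] [ 9.8 29.2 73.8 -0.  77.   9.9] [-0.9 -0.1  0.1] 0.0855
blob 4191 [0.5529 0.2183] [0.06 0.06] 40 zmax 0.056
call lemon 0.97 [ 0.343  0.063 -0.   ] [58, 311]
call lemon 0.81 [ 0.522  0.34  -0.004] [216, 25]
call garlic_1 0.79 [ 0.528 -0.2    0.03 ] [295, 204]
call garlic_1 0.34 [ 0.518 -0.452 -0.002] [370, 206]
blob 211 [ 0.5254 -0.1976] [0.054 0.053] 88 zmax 0.075
```

View pics/w8.png

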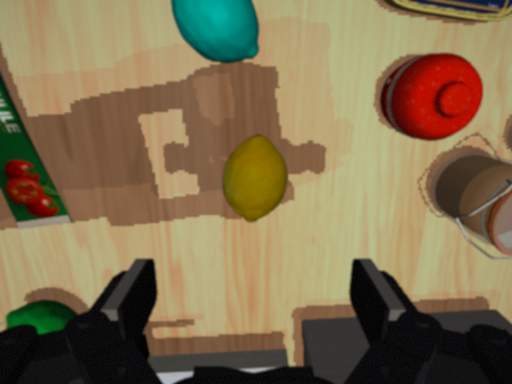

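The yellow lemon is directly below at (255,178). Its look-alikes are teal (220,25) and green (45,315). The yellow one is right, so I'll grasp it.

Call:
arm_command(translation=[[0.1,0.03,0.7],[0,0,0.9],[0,0,0.9],[0,0,0.9],[0,0,0.8],[0,0,0.5],[0,0,0.4],[0,0,0.2],[0,0,0.05],[0,0,0]], twist=[[0,0,0],[0,0,0],[0,0,0],[0,0,0],[0,0,0],[0,0,0],[0,0,0],[0,0,0],[0,0,0],[0,0,0]], gripper=[0,0,0,0,0,0,0,0,0,0])

```text
t: 37.5
position: [0.5529, 0.2186, 0.0001]
tcp_rot: [180.0, -0.0, 90.0]
force: [-0.4, 0.5, -0.2]
opening: 0.0854
finger_force: 0.0
```

Call:
arm_command(translation=[[0,0,0],[0,0,0],[0,0,0],[0,0,0],[0,0,0],[0,0,0],[0,0,0],[0,0,0],[0,0,-0.2],[0,0,-0.5]], twist=[[0,0,0],[0,0,0],[0,0,0],[0,0,0],[0,0,0],[0,0,0],[0,0,0],[0,0,0],[0,0,0],[0,0,0]], gripper=[0.2,0.3,0.5,0.6,0.6,0.6,0.6,0.6,0.6,0.6])

```text
t: 38.33
position: [0.5518, 0.2185, 0.0202]
tcp_rot: [-179.8, 0.0, 90.0]
force: [0.2, -0.3, -0.9]
opening: 0.0517
finger_force: 62.6
```

Call:
arm_command(translation=[[0,0,-0.7],[0,0,-0.9],[0,0,-0.9],[0,0,-0.9],[0,0,-0.9],[-0.98,-0.1,0],[-0.98,-0.1,0],[-0.98,-0.1,0],[-0.98,-0.1,0],[-0.98,-0.1,0]], twist=[[0,0,0],[0,0,0],[0,0,0],[0,0,0],[0,0,0],[0,0,0],[0,0,0],[0,0,0],[0,0,0],[0,0,0]], gripper=[0.6,0.6,0.6,0.6,0.6,0.6,0.6,0.6,0.6,0.6])

```text
t: 39.17
position: [0.5374, 0.0704, 0.1505]
tcp_rot: [180.0, 0.0, 90.0]
force: [0.9, -0.6, -0.8]
opening: 0.0514
finger_force: 62.7
```

Call:
arm_command(translation=[[-0.98,-0.1,0],[-0.98,-0.1,0],[-0.98,-0.1,0],[-0.98,-0.1,0],[-0.98,-0.1,0],[0,0,0.6],[0,0,0.7],[0,0,0.7],[0,0,0.6],[0,0,0.5]], twist=[[0,0,0],[0,0,0],[0,0,0],[0,0,0],[0,0,0],[0,0,0],[0,0,0],[0,0,0],[0,0,0],[0,0,0]], gripper=[0.6,0.6,0.6,0.6,0.6,0.6,0.6,0.6,0.6,0.6])

```text
t: 40.0
position: [0.5225, -0.0754, 0.0561]
tcp_rot: [-180.0, -0.0, 90.0]
force: [0.2, 0.5, -0.0]
opening: 0.0517
finger_force: 62.7
```

Call:
arm_command(translation=[[0,0,0.4],[0,0,0.3],[0,0,0.15],[0,0,0.1],[0,0,0],[0,0,0],[0,0,0],[0,0,0],[0,0,0],[0,0,0]], twist=[[0,0,0],[0,0,0],[0,0,0],[0,0,0],[0,0,0],[0,0,0],[0,0,0],[0,0,0],[0,0,0],[0,0,0]], gripper=[0.6,0.6,0.6,0.6,0.6,0.6,0.6,0.6,0.6,0.6])

```text
t: 40.83
position: [0.5235, -0.0755, 0.0294]
tcp_rot: [179.9, 0.0, 90.0]
force: [-1.0, 1.4, 6.2]
opening: 0.052
finger_force: 63.2
```

Call:
arm_command(translation=[[0,0,0],[0,0,0],[0,0,0],[0,0,0],[0,0,0],[0,0,-0.7],[0,0,-0.9],[0,0,-0.9],[0,0,-0.9],[0,0,-0.9]], twist=[[0,0,0],[0,0,0],[0,0,0],[0,0,0],[0,0,0],[0,0,0],[0,0,0],[0,0,0],[0,0,0],[0,0,0]], gripper=[0.5,0.3,0.1,0,0,0,0,0,0,0])

```text
t: 41.67
position: [0.5226, -0.0753, 0.1587]
tcp_rot: [-180.0, -0.0, 90.0]
force: [0.2, -0.7, 0.6]
opening: 0.0856
finger_force: 0.0
```

Call:
arm_command(translation=[[0,0,-0.5],[0,0,0],[0,0,0],[0,0,0],[0,0,0],[0,0,0],[0,0,0],[0,0,0],[0,0,0],[0,0,0]], twist=[[0,0,0.957],[0,0,0.957],[0,0,0.957],[0,0,0.957],[0,0,0.957],[0,0,0.957],[0,0,0.957],[0,0,0.957],[0,0,0.957],[0,0,0.957]], gripper=[0,0,0,0,0,0,0,0,0,0])

```text
t: 42.5
position: [0.5227, -0.0754, 0.1723]
tcp_rot: [-180.0, 0.0, 41.9]
force: [0.1, 0.1, 0.5]
opening: 0.0854
finger_force: 0.0
```

Call:
arm_command(translation=[[0,0,0],[0,0,0],[0,0,0],[0,0,0],[0,0,0],[0,0,0],[0,0,0],[0,0,0],[0,0,0],[0,0,0]], twist=[[0,0,0.957],[0,0,0.957],[0,0,0.957],[0,0,0.957],[0,0,0.957],[0,0,0.957],[0,0,0.957],[0,0,0.957],[0,0,0],[0,0,0]], gripper=[1,1,1,1,1,1,1,1,1,1])

```text
t: 43.33
position: [0.5228, -0.0754, 0.1723]
tcp_rot: [-180.0, 0.0, 4.0]
force: [0.4, -0.4, 0.1]
opening: -0.0003
finger_force: 0.0
```

```bash
python3 - <<'E'
from food import *
st(); p=read_camera("wrist"); save(p,"w9.png"); P=cloud(p)
blobs(P,((.45,.6),(-.3,.05)),.048)
# handle bar: fit line
m=(P[...,2]>.06)&(P[...,2]<.082)&(P[...,0]>.36)&(P[...,0]<.42)&(P[...,1]>-.26)&(P[...,1]<.0)
q=P[m]; print(len(q),"bar x",np.round(np.percentile(q[:,0],[2,50,98]),4),"y",np.round(np.percentile(q[:,1],[0,100]),4)); k=np.polyfit(q[:,1],q[:,0],1); print("slope deg",np.degrees(np.arctan(-k[0])),"x at -.13",np.polyval(k,-.13))
show(p,mark_of,["tray_handle"],2)
p=read_camera("top"); show(p,mark_of,["garlic_1","lemon","cup_1_base","tray_handle","bamboo_in"],3); save(p,"t9.png",(80,90,440,330),2.2)
E
```

```text
43.33 [ 0.5228 -0.0754  0.1723] [-1.7999e+02  2.0000e-02  4.0400e+00] [-21.1  22.5  83.3  -0.   74.2  64.9] [ 0.4 -0.4  0.1] -0.0003
blob 3707 [ 0.5464 -0.2453] [0.054 0.054] 1 zmax 0.075
blob 2489 [ 0.5249 -0.0766] [0.06  0.062] 39 zmax 0.075
blob 3683 [ 0.4583 -0.2047] [0.003 0.191] 4 zmax 0.075
473 bar x [0.3863 0.4068 0.4192] y [-0.2346 -0.0815]
slope deg 7.094479893337214 x at -.13 0.3975256497562601
call garlic_1 0.77 [ 0.548 -0.244  0.029] [308, 197]
call garlic_1 0.28 [0.688 0.284 0.003] [147, 160]
call lemon 0.78 [0.529 0.342 0.003] [128, 208]
call lemon 0.5 [ 0.528 -0.077  0.024] [256, 205]
call cup_1_base 0.57 [ 0.434 -0.454  0.006] [373, 231]
call cup_1_base 0.22 [ 0.728 -0.116 -0.003] [266, 147]
call tray_handle 0.77 [ 0.389 -0.138  0.068] [277, 246]
call bamboo_in 0.69 [ 0.52  -0.452  0.008] [370, 205]
call bamboo_in 0.34 [ 0.728 -0.118 -0.005] [267, 147]
```

View pics/t9.png

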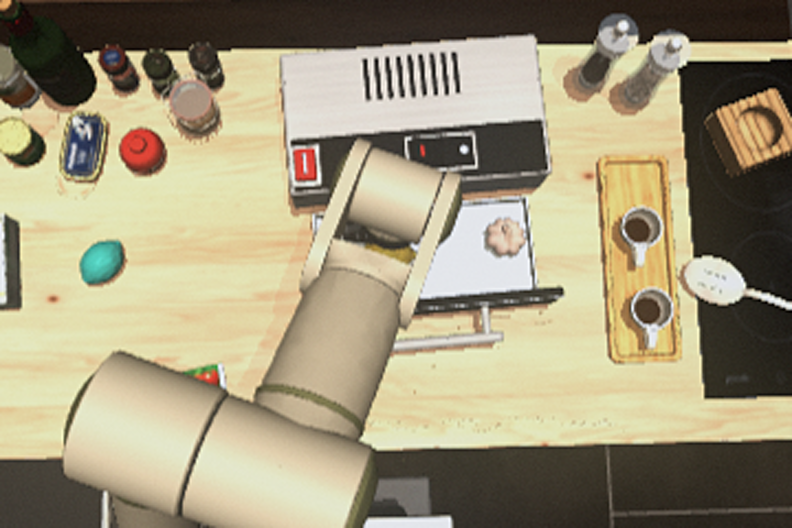

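Crop t9: both cups stand on the bamboo tray at (640,230) and (652,305). The garlic was knocked but still lies in the tray at (505,237), with the lemon in the tray under the gripper. Now to go in front of the handle.

Call:
arm_command(translation=[[-0.98,0.275,0],[-0.98,0.275,0],[-0.98,0.275,0],[-0.98,0.275,0],[-0.98,0.275,0],[-0.98,0.275,0],[0,0,0.9],[0,0,0.9],[0,0,0.9],[0,0,0.9]], twist=[[0,0,0],[0,0,0],[0,0,0],[0,0,0],[0,0,0],[0,0,0],[0,0,0],[0,0,0],[0,0,0],[0,0,0]], gripper=[1,1,1,1,1,1,1,1,1,1])

```text
t: 44.57
position: [0.3503, -0.137, 0.0637]
tcp_rot: [179.9, -0.1, 3.9]
force: [0.3, -1.4, -0.5]
opening: -0.0003
finger_force: 0.0
```

Call:
arm_command(translation=[[0,0,0.4],[0.3,0,0],[0.3,0,0],[0.3,0,0],[0,0,0],[0,0,0],[0,0,0],[0,0,0],[0,0,0],[0,0,0]], twist=[[0,0,0],[0,0,0],[0,0,0],[0,0,0],[0,0,0],[0,0,0],[0,0,0],[0,0,0],[0,0,0],[0,0,0]], gripper=[1,1,1,1,1,1,1,1,1,1])

```text
t: 45.4
position: [0.377, -0.1349, 0.0526]
tcp_rot: [-180.0, 0.0, 3.9]
force: [-3.4, -0.5, 2.2]
opening: -0.0003
finger_force: 1.2
```

```bash
python3 - <<'E'
from food import *
st(); p=read_camera("top"); show(p,mark_of,["lemon","garlic_1","tray_in"],3); blobs(cloud(p),((.45,.6),(-.3,.05)),.048)
p=read_camera("wrist"); show(p,mark_of,["tray_handle","lemon"],2); blobs(cloud(p),((.45,.6),(-.3,.05)),.048)
E
```

```text
45.4 [ 0.377  -0.1349  0.0526] [-180.      0.      3.89] [-36.8  21.9 111.8   0.   46.3  49.4] [-3.4 -0.5  2.2] -0.0003
call lemon 0.54 [ 0.525  0.341 -0.001] [128, 209]
call lemon 0.33 [0.691 0.284 0.001] [147, 160]
call lemon 0.16 [ 0.422 -0.452  0.004] [372, 235]
call garlic_1 0.49 [ 0.547 -0.247  0.033] [309, 197]
call tray_in 0.68 [ 0.525 -0.132  0.031] [274, 205]
blob 211 [ 0.5426 -0.2446] [0.057 0.052] 42 zmax 0.075
blob 168 [ 0.5226 -0.0751] [0.061 0.059] 43 zmax 0.075
call tray_handle 0.93 [ 0.389 -0.139  0.068] [262, 254]
blob 143 [ 0.4518 -0.0693] [0.    0.052] 4 zmax 0.061
blob 181 [ 0.4587 -0.1762] [0.    0.069] 4 zmax 0.074
```

Call:
arm_command(translation=[[0.2,0,0],[0.3,0,0],[0.35,0,0],[0.4,0,0],[0.4,0,0],[0.4,0,0],[0.4,0,0],[0.4,0,0],[0.4,0,0],[0.4,0,0]], twist=[[0,0,0],[0,0,0],[0,0,0],[0,0,0],[0,0,0],[0,0,0],[0,0,0],[0,0,0],[0,0,0],[0,0,0]], gripper=[1,1,1,1,1,1,1,1,1,1])

```text
t: 46.58
position: [0.4854, -0.1275, 0.0523]
tcp_rot: [-180.0, 0.2, 3.9]
force: [-11.9, -3.8, 7.1]
opening: -0.0001
finger_force: 5.8
```

Call:
arm_command(translation=[[0.35,0,0],[0.3,0,0],[0.25,0,0],[0.25,0,0],[0.2,0,0],[0.15,0,0],[0.15,0,0],[0.1,0,0],[0.05,0,0],[0,0,0]], twist=[[0,0,0],[0,0,0],[0,0,0],[0,0,0],[0,0,0],[0,0,0],[0,0,0],[0,0,0],[0,0,0],[0,0,0]], gripper=[1,1,1,1,1,1,1,1,1,1])

```text
t: 47.42
position: [0.5382, -0.1239, 0.0522]
tcp_rot: [-180.0, 0.3, 3.9]
force: [-13.4, -2.6, 7.8]
opening: -0.0001
finger_force: 6.9
```

Call:
arm_command(translation=[[0.05,0,0],[0.05,0,0],[0.05,0,0],[0.05,0,0],[0.05,0,0],[0.05,0,0],[0,0,0],[0,0,0],[0,0,0],[0,0,0]], twist=[[0,0,0],[0,0,0],[0,0,0],[0,0,0],[0,0,0],[0,0,0],[0,0,0],[0,0,0],[0,0,0],[0,0,0]], gripper=[1,1,1,1,1,1,1,1,1,1])

```text
t: 48.25
position: [0.5388, -0.1237, 0.0521]
tcp_rot: [-179.8, 1.5, 4.0]
force: [-54.3, -12.5, 32.3]
opening: -0.0001
finger_force: 28.1
```

Call:
arm_command(translation=[[-0.2,0,0],[-0.2,0,0],[-0.2,0,0],[-0.3,0,0],[-0.5,0,0],[-0.5,0,0],[0,0,0],[0,0,0],[0,0,0],[0,0,0]], twist=[[0,0,0],[0,0,0],[0,0,0],[0,0,0],[0,0,0],[0,0,0],[0,0,0],[0,0,0],[0,0,0],[0,0,0]], gripper=[1,1,1,1,1,1,1,1,1,1])

```text
t: 49.08
position: [0.4933, -0.1272, 0.0525]
tcp_rot: [180.0, -0.1, 3.9]
force: [-1.0, 0.5, 0.0]
opening: -0.0004
finger_force: 0.0
```

```bash
python3 - <<'E'
from h import *
st()
for c in("top","scene","wrist"):
    p=read_camera(c); show(p,mark_of,["tray_handle","release_top","rocker_on_end","rocker_off_end"],1)
to([.6505,-.121,.19])
E
```

```text
49.08 [ 0.4933 -0.1272  0.0525] [ 1.7998e+02 -5.0000e-02  3.9200e+00] [-27.8  29.7  95.1   0.   55.1  58.3] [-1.   0.5  0. ] -0.0004
call release_top 0.49 [0.638 0.04  0.136] [218, 163]
call rocker_on_end 0.76 [ 0.653 -0.126  0.149] [272, 156]
call rocker_off_end 0.62 [ 0.651 -0.181  0.136] [290, 158]
call tray_handle 0.8 [ 0.547 -0.128  0.069] [283, 212]
call release_top 0.66 [0.639 0.04  0.136] [243, 175]
call rocker_on_end 0.49 [ 0.651 -0.128  0.15 ] [291, 176]
call rocker_off_end 0.62 [ 0.525 -0.452  0.001] [382, 250]
call tray_handle 0.64 [ 0.548 -0.128  0.068] [261, 153]
units [ 5.27  0.16 -4.59]
```

The tray is latched (handle back at x 0.547, release up). Now to press the on end.

Call:
arm_command(translation=[[0,0,-0.9],[0,0,-0.9],[0,0,-0.9],[0,0,-0.9],[0,0,-0.98],[0.88,0.03,0],[0.88,0.04,0],[0.88,0.04,0],[0.88,0.05,0],[0.88,0.05,0]], twist=[[0,0,0],[0,0,0],[0,0,0],[0,0,0],[0,0,0],[0,0,0],[0,0,0],[0,0,0],[0,0,0],[0,0,0]], gripper=[1,1,1,1,1,1,1,1,1,1])

```text
t: 50.67
position: [0.6256, -0.1242, 0.1898]
tcp_rot: [-180.0, 0.0, 3.9]
force: [-0.3, -0.5, -0.3]
opening: -0.0003
finger_force: 0.0
```

Call:
arm_command(translation=[[0.87,0.04,0],[0,0,0.7],[0,0,0.6],[0,0,0.15],[0,0,0.1],[0,0,0.1],[0,0,0.1],[0,0,0.08],[0,0,0.05],[0,0,0.05]], twist=[[0,0,0],[0,0,0],[0,0,0],[0,0,0],[0,0,0],[0,0,0],[0,0,0],[0,0,0],[0,0,0],[0,0,0]], gripper=[1,1,1,1,1,1,1,1,1,1])

```text
t: 51.5
position: [0.6511, -0.1242, 0.1353]
tcp_rot: [179.9, -0.2, 3.9]
force: [-9.0, 2.1, 22.7]
opening: 0.0001
finger_force: 11.8
```

```bash
python3 - <<'E'
from h import *
st()
E
```

```text
51.5 [ 0.6511 -0.1242  0.1353] [179.87  -0.2    3.9 ] [-21.   37.2  63.1  -0.   79.5  65.1] [-9.   2.1 22.7] 0.0001
```

Pressed to the stop at 23 N. Lifting off, then checking.

Call:
arm_command(translation=[[0,0,-0.3],[0,0,-0.9],[0,0,-0.9],[0,0,-0.9],[0,0,-0.9],[-0.8,0,-0.5],[-0.8,-0.5,0],[-0.8,-0.5,0],[-0.8,-0.5,0],[-0.8,-0.5,0]], twist=[[0,0,0],[0,0,0],[0,0,0],[0,0,0],[0,0,0],[0,0,0],[0,0,0],[0,0,0],[0,0,0],[0,0,0]], gripper=[1,1,1,1,1,1,1,1,1,1])

```text
t: 52.33
position: [0.5255, -0.0716, 0.2644]
tcp_rot: [180.0, -0.1, 3.9]
force: [0.1, -0.1, 0.4]
opening: 0.0
finger_force: 0.0
```

```bash
python3 - <<'E'
from h import *
st()
for c in("top","scene","wrist"):
    p=read_camera(c); P=cloud(p); show(p,mark_of,["tray_handle","rocker_on_end","rocker_off_end","cup_1_base","cup_1"],2)
    for t in ([0.65,-0.12],[0.653,-0.177]):
        m=(np.hypot(P[...,0]-t[0],P[...,1]-t[1])<0.007)&(P[...,2]<.18)
        print(c,t,m.sum(),np.round(np.median(P[m][:,2]),4) if m.any() else None)
    if c=="top": save(p,"t10.png",(80,90,440,330),2.2)
E
```

```text
52.33 [ 0.5255 -0.0716  0.2644] [ 1.7997e+02 -5.0000e-02  3.8800e+00] [-20.6  18.5  73.7  -0.   87.8  65.6] [ 0.1 -0.1  0.4] 0.0
call tray_handle 0.83 [ 0.548 -0.129  0.067] [273, 195]
call rocker_off_end 0.4 [ 0.654 -0.177  0.147] [289, 156]
call cup_1_base 0.78 [ 0.437 -0.45   0.01 ] [372, 230]
call cup_1 0.74 [ 0.422 -0.457  0.007] [374, 235]
call cup_1 0.65 [ 0.544 -0.444  0.007] [367, 198]
top [0.65, -0.12] 0 None
top [0.653, -0.177] 8 0.1496
call tray_handle 0.98 [ 0.545 -0.129  0.068] [283, 213]
call tray_handle 0.24 [ 0.434 -0.451  0.008] [379, 267]
call rocker_on_end 0.58 [ 0.653 -0.117  0.14 ] [288, 178]
call rocker_on_end 0.24 [0.689 0.289 0.002] [189, 192]
call cup_1_base 0.7 [ 0.432 -0.451  0.008] [379, 267]
call cup_1 0.94 [ 0.425 -0.454  0.006] [380, 269]
call cup_1 0.71 [ 0.544 -0.438  0.004] [378, 245]
scene [0.65, -0.12] 8 0.1381
scene [0.653, -0.177] 13 0.1452
call tray_handle 0.65 [ 0.545 -0.128  0.068] [307, 152]
call rocker_on_end 0.82 [ 0.649 -0.119  0.137] [328, 29]
call rocker_off_end 0.96 [ 0.652 -0.178  0.152] [417, 27]
wrist [0.65, -0.12] 332 0.136
wrist [0.653, -0.177] 410 0.1483
```

View pics/t10.png

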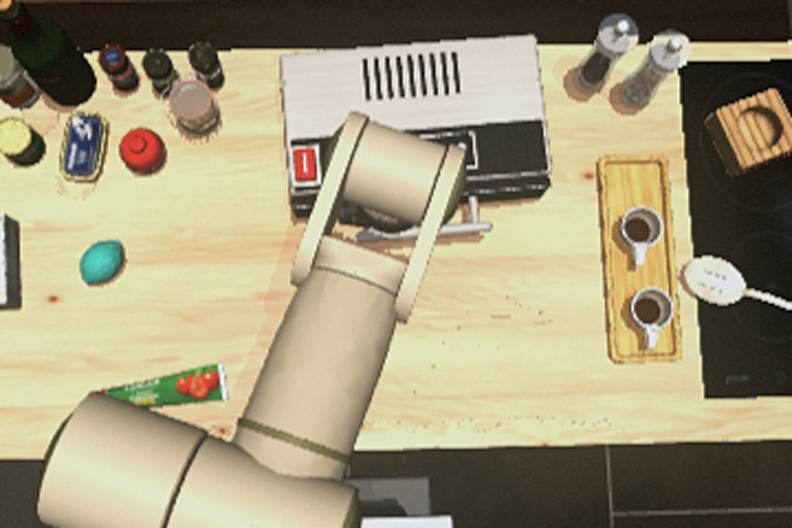

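Rocker on (on end down at 0.136, off end up at 0.148), tray shut, cups standing at (640,230) and (652,308), gripper clear of everything.

```bash
python3 -c "
from station import *
print(close_job())"
```

```text
the job is handed in; nothing more can be done
None
```

I handed the job in after about 52 s of robot time: the oven is back on with its tray latched, the garlic bulb and yellow lemon inside, and both cups upright on the bamboo tray; no verdict came back.

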